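Close a pressure filter holder crosswise

ROBOT

A 7-joint arm with a two-finger parallel gripper is mounted at the origin on the work surface; the furniture and walls round the work are solid. World frame = base frame: x ahead of the robot, y to its left, z up, the work surface at z = 0. Lengths are in m, angles in rad, forces in N, time in s.
With the tool pointing down it reaches from about 0.4 to 0.85 m from the base axis. Payload 10.4 kg.
Tool frame: the origin (TCP) lies between the finger pads; the fingertips stand 14 mm ahead of it and the grasp point (between the pads) lies 5 mm behind it; z points along the fingers, y is the direction in which the jaws open and shut (so a half turn about z gives the same grasp; the last joint's range is limited). The gripper opens to 87 mm and grips with 3 to 60 N. Pads are 19 mm wide; open, the fingers measure 117 mm over their backs; the gripper's body (75 mm by 190 mm) begins 51 mm behind the grasp point.
Start: joints at [1.223, 0.332, -0.065, 1.46, 0.022, 1.35, -0.088], TCP at [0.199, -0.592, 0.237] pointing down, gripper open.
Joint ranges: [-2.6, 2.6], [-0.5, 2.12], [-1.47, 1.34], [0.16, 2.42], [-1.27, 4.41], [0.06, 2.06], [-2.6, 2.6]. Speed limits (rad/s): [2.22, 2.22, 2.79, 2.79, 3.14, 3.14, 3.14].

INTERFACE

Orientations are given as a unit quaternion [x, y, z, w].
In Python, from bench import readout, camera, calibration, order gives the robot as it stands.
- The arm moves only by the tool apply_moves, never from a script. Its argument "deltas" is a list of rows, each an object with "translation": the shift along the world's x, y, z in m, a list of three; "turn": the turn, a rotation vector about the world's x, y, z in rad, a list of three; "hand": the finger opening in m, from 0 to 0.087. A call has 1 to 5 rows; each row shifts and turns the pose as measured when the row begins; what a row does not reach is not made up. A row lasts 1/10 s, in which the tool goes at most 50 mm and 8.59 degrees, less where a joint would pass 70% of its speed; a pose out of reach is approached as far as the arm can. A call with a gripper value outside its range is refused whole. The fingers move at their own pace and stop on an object; "newtons" is the grip in N (left out, the last holds). Time passes only in rows, so rows that do not move let the fingers close. It gives the time, the measured TCP pose, the force and the opening at its end, in the units of the state.
- readout.read_state(): the state, without advancing time (a new reading comes with each control period).
- camera(name): name is "scene" or "top" or "wrist"; returns the picture (400x640x3 uint8, red, green, blue); there is no depth.
- calibration(name): a dict with "fx", "fy", "cx", "cy" (pixels), "extrinsics" (4x4, takes a point from world to camera coordinates). Camera axes: x right, y down, z forward; pixel columns grow to the right and rows downward; lengths in m; the calibration is good to about 2 mm. A picture is of the moment at which its call begins: read the wrist's pose just before it. calibration takes no time and is no camera call; for the wrist camera it gives the pose at the moment of the call.
- order.close_job(): hands the job in, once; it reports no verdict.
The state is a dict: "time": time; "joint_positions": joint angles; "joint_vel": joint speeds; "joint_torque": joint torques, N m; "ee_pos": TCP position; "eef_rot": TCP orientation; "ft_force": force on the tool from outside, world axes, zero at the start; "torque": the same for the moment, N m; "width": finger opening in m.
Only numpy, scipy, OpenCV 4.12 (cv2) and the standard library are available. Lean on these libraries where they do the work, as an engineer would, in place of code of your own. Each camera call takes 0.05 s, during which the arm holds its last target. There are 200 camera calls.

TASK

Close the steel pressure filter holder: the four black knobs have not yet reached the cover. First go round crosswise and just nip each knob onto its rubber cushion, then go round crosswise again and snug all four firmly and equally. Never let the cover tip noticeably or crush the seal by overtightening, always follow a knob with the opposite one before its neighbours, and leave the bottles and the sample cup where they are.

Things in the scene. Friction and masses are not known exactly. Their poses are not given: they have to be found in the camera images.
- holder: Round stainless pressure filter holder, 188 mm across, fixed to the table on three short feet; origin on the table under its centre, z up. The cover's upper face is about 70 mm above the table; the four knobs stand 72 mm from the centre, at 45, 135, 225 and 315 degrees from the holder's x axis (knob_0 to knob_3), so knob_0 faces knob_2 and knob_1 faces knob_3.
- cover_top (a point): Centre of the upper face of the holder's steel cover disc (188 mm across, 12 mm thick), z out of the disc. The disc floats on a springy red ring seal of smaller diameter and tips towards a knob that is tightened alone. A brass inlet stub 17 mm across stands 18 mm high in its middle, a vent screw 9 mm across 32 mm from the middle.
- knob_0: Black hand knob: round flange 39 mm across and 9 mm high, on it a 10 mm thick stem and an upright straight grip bar 60 mm long, 10 mm thick, 27 mm tall. Origin on the stud axis at the knob's underside; the bar's middle is 30 mm, its top 44 mm above it. x runs along the bar, y across it, z up. Clockwise from above screws it down, 28 mm per full turn (quick thread); it stays where left and cannot come off.
- knob_1: As knob_0. The gap that each knob's foot still has to its 42 mm rubber cushion on the cover differs from knob to knob (0.8 to 4.5 mm, 0.2 to 1 rad of turning) and cannot be read from the poses: it is felt as the turning torque rises. Free turning against the stiff thread takes about 0.40 N m; each newton of clamping force then adds 0.0045 N m.
- knob_2: As knob_0. Felt at the knob: 0.08 N m more than in free turning is nipped (18 N on the cover), 0.25 N m more is firmly snug (55 N), 0.38 N m more is too much. From touching on, 0.2 to 0.5 rad of turning nips a knob; in the second round 0.4 to 1 rad more makes it snug (the torque grows by about 0.3 to 0.35 N m per rad).
- knob_3: As knob_0. The knobs act on one another through the cover: tightening one eases its neighbours a little and loads the opposite one. A tool that holds the bar should sink with the thread; pressing down with F newtons takes 0.0045 F off the torque to be given. At rest the thread friction can hold up to 0.40 N m in either sense, depending on how the tool stopped, so compare readings after like strokes.
- sample_cup: Clear sample cup with red cap, 44 mm across, 76 mm tall, loose, to be left alone; origin at the centre of its underside.
- dropper_blue: White dropper bottle with blue cap, 28 mm across, 73 mm tall, loose, to be left alone; origin at the centre of its underside.
- dropper_green: White dropper bottle with green cap, 28 mm across, 73 mm tall, loose, to be left alone; origin at the centre of its underside.

How it is judged:
On the way, in this order (a step that is already met when the one before it is completed fails the run):
1. all four knobs nipped onto the cover: each presses with more than 4 N and none yet with more than 34 N (contact force between knob_0 and cover between 4 and 34 N and contact force between knob_1 and cover between 4 and 34 N and contact force between knob_2 and cover between 4 and 34 N and contact force between knob_3 and cover between 4 and 34 N), for 0.2 s.
2. all four knobs snug: each presses on the cover with more than 40 N (contact force between each of knob_0, knob_1, knob_2, knob_3 and cover above 40 N), for 0.2 s.
At the end, for the whole second after the job is handed in: all four knobs press on the cover with 40 to 76 N each and the cover lies level within 0.012 rad (all of step 2 and contact force between each of knob_0, knob_1, knob_2, knob_3 and cover below 76 N and angle between cover_top's own z axis and vertical below 0.012 rad); the robot touches nothing.
It fails at once if a knob was overtightened: it pressed on the cover with more than 90 N (contact force between any of knob_0, knob_1, knob_2, knob_3 and cover above 90 N).
It fails at once if the cover was tipped by more than 0.018 rad (1.3 mm at a knob): one knob was tightened too far ahead of the others (angle between cover_top's own z axis and vertical above 0.018 rad).
It fails at once if two neighbouring knobs were nipped (over 12 N each) while both knobs opposite them were still loose (under 7 N) ((contact force between each of knob_0, knob_1 and cover above 12 N and contact force between each of knob_2, knob_3 and cover below 7 N) or (contact force between each of knob_1, knob_2 and cover above 12 N and contact force between each of knob_3, knob_0 and cover below 7 N) or (contact force between each of knob_2, knob_3 and cover above 12 N and contact force between each of knob_0, knob_1 and cover below 7 N) or (contact force between each of knob_3, knob_0 and cover above 12 N and contact force between each of knob_1, knob_2 and cover below 7 N)).
It fails at once if two neighbouring knobs were snugged (over 44 N each) while both knobs opposite them were only nipped (under 34 N) ((contact force between each of knob_0, knob_1 and cover above 44 N and contact force between each of knob_2, knob_3 and cover below 34 N) or (contact force between each of knob_1, knob_2 and cover above 44 N and contact force between each of knob_3, knob_0 and cover below 34 N) or (contact force between each of knob_2, knob_3 and cover above 44 N and contact force between each of knob_0, knob_1 and cover below 34 N) or (contact force between each of knob_3, knob_0 and cover above 44 N and contact force between each of knob_1, knob_2 and cover below 34 N)).
It fails at once if a bottle or the sample cup was knocked over or shoved by more than 3 cm (distance of any of sample_cup, dropper_blue, dropper_green from where it was at the start of the episode above 0.03 m or angle between any of sample_cup, dropper_blue, dropper_green's own z axis and vertical above 0.5 rad).
It also fails if it takes over 72 s, if anything falls off the work surface, if the arm or the gripper's body presses on something with over 40 N, if the wrist force passes 120 N, or if a joint passes its speed limit or range.

## Working session

There is one attempt and no reset: what is moved stays moved. The work goes in short steps, Python scripts to look and compute and a tool call to move; the robot and the scene stay as the last step left them, time stands still between calls to the robot, and variables do not carry over. Pictures are saved under pics/ and viewed, about 8 in all and at most 12, crops included, and the job is handed in when it is done.

Besides the shell and the picture viewer there is one more tool, called after "Request:" by a JSON object that holds its "op" and its "data", one argument or row to a line. apply_moves: Moves the arm, as the interface text tells. Its arguments: {"type":"object","properties":{"deltas":{"type":"array","items":{"type":"object","properties":{"translation":{"type":"array","items":{"type":"number"}},"turn":{"type":"array","items":{"type":"number"}},"hand":{"type":"number"}}}},"newtons":{"type":"number"}},"required":["deltas"]}

```bash
mkdir -p pics; ls
python3 - <<'E'
from bench import readout, camera, calibration
import cv2,numpy as np
s=readout.read_state();print(s)
for n in("scene","top"):
    im=camera(n);cv2.imwrite(f"pics/{n}0.png",im[:,:,::-1]);c=calibration(n);print(n,c)
E
```

```text
pics
{'time': 0.0, 'joint_positions': array([ 1.22338839,  0.33285542, -0.06468674,  1.46095599,  0.02163368,
        1.34991672, -0.08845817]), 'joint_vel': array([ 0.00074406,  0.00019849, -0.00230686,  0.00075397, -0.0011097 ,
        0.00037658, -0.00031693]), 'joint_torque': array([-3.37550646e-04, -6.23267984e+01,  2.46871094e-02, -3.89908898e+01,
       -6.13256078e-02,  3.97523947e-02,  1.44970541e-04]), 'ee_pos': array([ 0.19930956, -0.59196877,  0.23575718]), 'eef_rot': array([ 9.86836490e-01,  1.61719584e-01, -1.68167094e-04, -6.99669335e-04]), 'ft_force': array([ 0.015855  , -0.13310994,  0.06412576]), 'torque': array([-0.00935817, -0.0259948 , -0.00886264]), 'width': 0.08690923221986488}
scene {'fx': 511.67583915520515, 'fy': 511.67583915520515, 'cx': 308.5092789378497, 'cy': 202.0923862314992, 'extrinsics': array([[ 0.7926772 , -0.60954121,  0.01106255, -0.32852811],
       [-0.4587882 , -0.60838384, -0.64759747,  0.38509236],
       [ 0.40146762,  0.50826038, -0.76190231,  0.65567524],
       [ 0.        ,  0.        ,  0.        ,  1.        ]])}
top {'fx': 478.11031073893633, 'fy': 478.11031073893633, 'cx': 321.140838292848, 'cy': 208.52191514365222, 'extrinsics': array([[-0.00407665, -0.99947443, -0.03215959,  0.15561787],
       [-0.99857703,  0.00577881, -0.05301439,  0.51783372],
       [ 0.05317238,  0.0318977 , -0.99807577,  0.9346435 ],
       [ 0.        ,  0.        ,  0.        ,  1.        ]])}
```

View pics/top0.png

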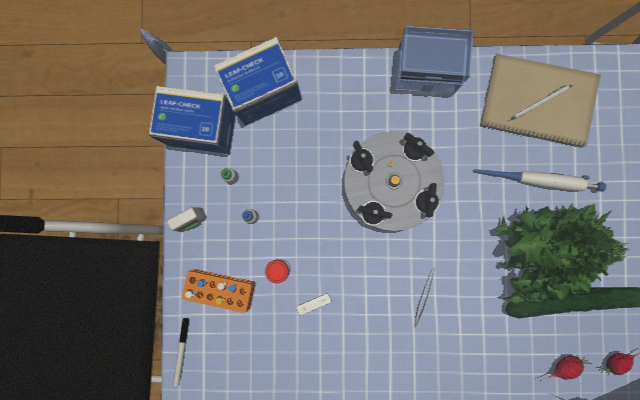

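View pics/scene0.png

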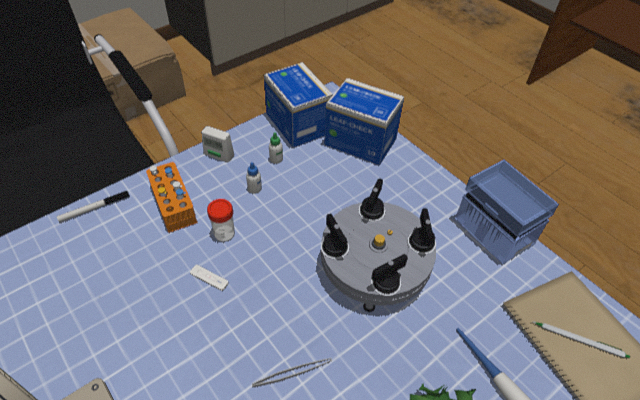

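```bash
cat > h.py <<'E'
import cv2,numpy as np
from bench import readout,camera,calibration
def ray(c,u,v,z):
    R=c['extrinsics'][:3,:3];t=c['extrinsics'][:3,3]
    o=-R.T@t;d=R.T@np.array([(u-c['cx'])/c['fx'],(v-c['cy'])/c['fy'],1])
    return o+d*(z-o[2])/d[2]
def proj(c,p):
    q=c['extrinsics'][:3,:3]@np.asarray(p)+c['extrinsics'][:3,3]
    return c['fx']*q[0]/q[2]+c['cx'],c['fy']*q[1]/q[2]+c['cy']
E
python3 - <<'E'
from h import *
out=[]
for n,(x,y,w,h),zs in(("top",(330,120,130,125),.1),("scene",(305,165,145,150),.1)):
    im=cv2.imread(f"pics/{n}0.png");c=calibration(n)
    hsv=cv2.cvtColor(im,cv2.COLOR_BGR2HSV)
    br=cv2.inRange(hsv,(12,120,100),(30,255,255))
    print(n)
    k,_,st,ce=cv2.connectedComponentsWithStats(br[y:y+h,x:x+w])
    for i in range(1,k):
        if st[i,4]>8:
            u,v=ce[i]+[x,y];print(" brass",st[i,4],u,v,ray(c,u,v,.088)[:2],ray(c,u,v,.075)[:2])
    bk=cv2.inRange(hsv[y:y+h,x:x+w],(0,0,0),(180,255,55))
    k,_,st,ce=cv2.connectedComponentsWithStats(bk)
    for i in range(1,k):
        if st[i,4]>60:
            u,v=ce[i]+[x,y];print(" blk",st[i],u,v,ray(c,u,v,.1)[:2])
    cr=cv2.resize(im[y:y+h,x:x+w],None,fx=4,fy=4,interpolation=cv2.INTER_CUBIC);out.append(cr[:500])
out=[cv2.resize(o,(int(o.shape[1]*500/o.shape[0]*.75),375)) for o in out]
cv2.imwrite("pics/crop.png",np.hstack(out));print([o.shape for o in out])
E
```

```text
top
 brass 59 394.93220338983053 179.52542372881356 [0.56727878 0.01505681] [0.5687494  0.01346128]
 blk [ 74  14  29  25 294] 414.9387755102041 147.62925170068027 [ 0.62376984 -0.02031351]
 blk [ 21  23  21  29 228] 361.28508771929825 159.67543859649123 [0.6026511  0.07699228]
 blk [ 86  64  21  33 247] 426.30364372469637 199.7327935222672 [ 0.52889847 -0.03931125]
 blk [ 29  83  32  21 245] 372.8734693877551 212.73469387755102 [0.50597219 0.05693046]
scene
 brass 27 446.74074074074076 166.7037037037037 [0.7762923  0.05968926] [0.78807662 0.06671   ]
 brass 14 389.3571428571429 231.71428571428572 [0.59057817 0.01466057] [0.59872969 0.02080048]
 brass 64 379.375 238.5625 [0.56818628 0.01429247] [0.57589979 0.02042519]
 blk [ 56  14  23  40 482] 372.81327800829877 203.64107883817428 [0.60153793 0.06864685]
 blk [105  44  25  43 585] 422.73846153846154 234.48888888888888 [ 0.62176032 -0.02719141]
 blk [ 18  49  24  43 613] 334.115823817292 239.373572593801 [0.50292842 0.05060587]
 blk [ 67  90  35  39 753] 388.2549800796813 275.0132802124834 [ 0.52571015 -0.04923487]
[(375, 390, 3), (375, 435, 3)]
```

View pics/crop.png

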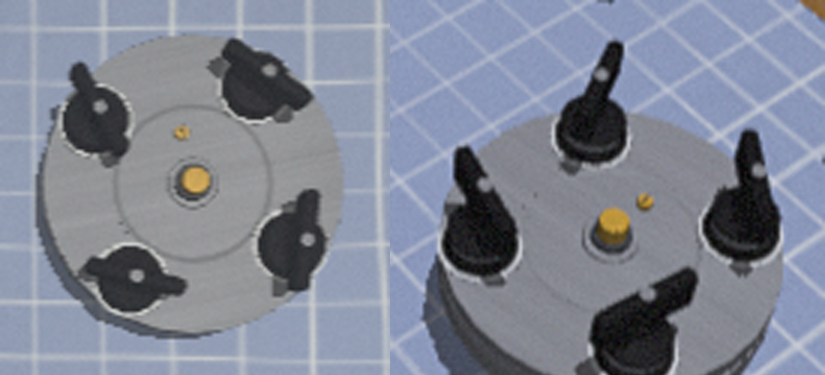

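Run:
```python
from h import *
T,S=calibration("top"),calibration("scene")
P=lambda c:np.diag([c['fx'],c['fy'],1])@c['extrinsics'][:3]
def P(c):
    K=np.array([[c['fx'],0,c['cx']],[0,c['fy'],c['cy']],[0,0,1]]);return K@c['extrinsics'][:3]
t=np.array([[363,155.3],[419.7,143.3],[432.7,199.7],[375.3,212]]).T
s=np.array([[376,190],[427.7,221.7],[391,263.3],[336.3,227]]).T
X=cv2.triangulatePoints(P(T),P(S),t,s);X=(X[:3]/X[3]).T
print(X.round(4),X.mean(0));d=X-X.mean(0)
print(np.hypot(d[:,0],d[:,1]),np.degrees(np.arctan2(d[:,1],d[:,0])))
W=calibration("wrist");R=W['extrinsics'];print(W['fx'],R.round(3).tolist(),"cam pos",-R[:3,:3].T@R[:3,3])
```

```text
[[ 0.6079  0.0741  0.1249]
 [ 0.6273 -0.0249  0.1263]
 [ 0.528  -0.0463  0.1258]
 [ 0.5071  0.0539  0.1252]] [0.56755905 0.014183   0.12555415]
[0.07225548 0.07138886 0.07230555 0.07235692] [  56.0444662   -33.23707467 -123.18793196  146.71880091]
296.37081603242814 [[0.319, -0.948, -0.002, -0.624], [-0.907, -0.306, 0.291, -0.036], [-0.276, -0.091, -0.957, 0.391], [0.0, 0.0, 0.0, 1.0]] cam pos [ 0.27471586 -0.56701815  0.38369322]
```

Request:
{"op": "apply_moves", "data": {
  "deltas": [
    {"translation":[0.025,0.04,0.01],"turn":[0,0,0.14],"hand":0.05},
    {"translation":[0.025,0.04,0.01],"turn":[0,0,0.14],"hand":0.05},
    {"translation":[0.025,0.04,0.01],"turn":[0,0,0.14],"hand":0.05},
    {"translation":[0.025,0.04,0.01],"turn":[0,0,0.14],"hand":0.05},
    {"translation":[0.025,0.04,0.01],"turn":[0,0,0.14],"hand":0.05}
  ]
}}

```text
time: 0.6
ee_pos: [0.3204, -0.3883, 0.2819]
eef_rot: [0.869, 0.495, -0.003, -0.003]
ft_force: [0.5, -0.7, -0.8]
width: 0.0554
```

Request:
{"op": "apply_moves", "data": {
  "deltas": [
    {"translation":[0.025,0.04,0.01],"turn":[0,0,0.14],"hand":0.05},
    {"translation":[0.025,0.04,0.01],"turn":[0,0,0.14],"hand":0.05},
    {"translation":[0.025,0.04,0.01],"turn":[0,0,0.14],"hand":0.05},
    {"translation":[0.025,0.04,0.01],"turn":[0,0,0],"hand":0.05},
    {"translation":[0.025,0.04,0.01],"turn":[0,0,0],"hand":0.05}
  ]
}}

```text
time: 1.1
ee_pos: [0.4476, -0.1791, 0.3332]
eef_rot: [0.738, 0.674, -0.005, -0.003]
ft_force: [0.7, -0.9, 0.7]
width: 0.05
```

Request:
{"op": "apply_moves", "data": {
  "deltas": [
    {"translation":[0.025,0.036,-0.008],"turn":[0,0,0],"hand":0.05},
    {"translation":[0.025,0.036,-0.008],"turn":[0,0,0],"hand":0.05},
    {"translation":[0.025,0.036,-0.008],"turn":[0,0,0],"hand":0.05},
    {"translation":[0.025,0.036,-0.008],"turn":[0,0,0],"hand":0.05},
    {"translation":[0,0,0],"turn":[0,0,0],"hand":0.05}
  ]
}}

```text
time: 1.6
ee_pos: [0.552, -0.0218, 0.3013]
eef_rot: [0.736, 0.677, -0.004, -0.002]
ft_force: [-1.3, -0.1, -0.0]
width: 0.0496
```

Run:
```python
from h import *
import pickle
s=readout.read_state();c=calibration("wrist");im=camera("wrist")[:,:,::-1]
cv2.imwrite("pics/w0.png",im);pickle.dump(c,open("w0.pkl","wb"))
print(s['ee_pos'],s['joint_positions'].round(3))
C=np.array([.5676,.0142]);k=[]
for a in (56.6,146.6,-123.4,-33.4):
    p=C+.072*np.array([np.cos(np.radians(a)),np.sin(np.radians(a))]);k.append(p)
    print(p,[proj(c,[*p,z]) for z in(.0815,.1255)])
# rectify top-of-bar plane z=.1255: 2 px/mm
x0,x1,y0,y1=.46,.68,-.09,.12
px=np.float32([proj(c,[x,y,.1255]) for x,y in((x1,y1),(x1,y0),(x0,y0),(x0,y1))])
w,h=int((y1-y0)*2500),int((x1-x0)*2500)
H=cv2.getPerspectiveTransform(px,np.float32([[0,0],[w,0],[w,h],[0,h]]))
r=cv2.warpPerspective(im,H,(w,h),flags=cv2.INTER_CUBIC)
for p in k: cv2.circle(r,(int((y1-p[1])*2500),int((x1-p[0])*2500)),2,(0,0,255),-1)
cv2.imwrite("pics/w0r.png",r)
```

```text
[ 0.5520418  -0.02184754  0.30125242] [ 0.556  0.215 -0.699  1.517  0.14   1.468 -0.23 ]
[0.60723461 0.07430905] [(np.float64(363.51404396186547), np.float64(89.3490168893406)), (np.float64(369.08091974904823), np.float64(86.82946688427673))]
[0.50749095 0.05383461] [(np.float64(280.6369686997224), np.float64(114.9293279062782)), (np.float64(274.8678304663257), np.float64(115.93198108123202))]
[ 0.52796539 -0.04590905] [(np.float64(305.8832988586852), np.float64(193.56886393862737)), (np.float64(303.71610585588957), np.float64(204.20260771158198))]
[ 0.62770905 -0.02543461] [(np.float64(383.0474172553372), np.float64(171.8513431544406)), (np.float64(390.6146145680683), np.float64(180.01976804094775))]
```

View pics/w0r.png

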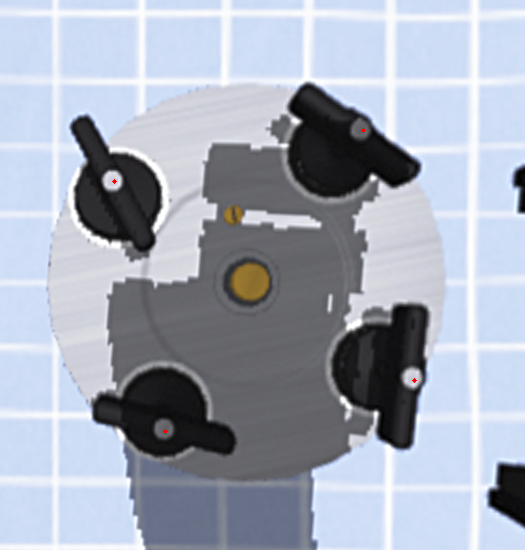

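Request:
{"op": "apply_moves", "data": {
  "deltas": [
    {"translation":[0.019,-0.001,-0.035],"turn":[0,0,-0.135],"hand":0.05},
    {"translation":[0.019,-0.001,-0.035],"turn":[0,0,-0.135],"hand":0.05},
    {"translation":[0.019,-0.001,-0.035],"turn":[0,0,-0.135],"hand":0.05},
    {"translation":[0.019,-0.001,-0.035],"turn":[0,0,-0.135],"hand":0.05},
    {"translation":[0,0,0],"turn":[0,0,0],"hand":0.045}
  ]
}}

```text
time: 2.15
ee_pos: [0.6286, -0.0361, 0.1576]
eef_rot: [0.897, 0.442, -0.006, 0.001]
ft_force: [-1.1, 0.1, -0.3]
width: 0.0475
```

```bash
cat >> h.py <<'E'
def st(x=None,y=None,az=None):
    from scipy.spatial.transform import Rotation as Ro
    s=readout.read_state();R=Ro.from_quat(s['eef_rot']).as_matrix()
    th=np.arctan2(R[1,0],R[0,0])
    print("t",round(s['time'],2),"pos",s['ee_pos'].round(4),"th",th.round(3),"toolz",R[:,2].round(3),"q7",s['joint_positions'][6].round(2),"F",s['ft_force'].round(1),"M",s['torque'].round(3),"w",round(s['width'],4))
    if x is not None: print("to go",np.round([x-s['ee_pos'][0],y-s['ee_pos'][1]],4),"turn",round(az-th,3))
E
python3 -c "from h import *;st(.6277,-.0254,.95)"
```

```text
t 2.15 pos [ 0.6286 -0.0361  0.1576] th 0.917 toolz [-0.009 -0.008 -1.   ] q7 -0.85 F [-1.1  0.1 -0.3] M [-0.036  0.032  0.031] w 0.0475
to go [-0.0009  0.0107] turn 0.033
```

Request:
{"op": "apply_moves", "data": {
  "deltas": [
    {"translation":[-0.001,0.01,-0.02],"turn":[0.008,-0.009,0.033],"hand":0.045},
    {"translation":[0,0.001,-0.02],"turn":[0,0,0],"hand":0.045},
    {"translation":[0,0,-0.005],"turn":[0,0,0],"hand":0.045}
  ]
}}

```text
time: 2.45
ee_pos: [0.6274, -0.029, 0.1139]
eef_rot: [0.889, 0.458, 0.0, 0.001]
ft_force: [-0.2, -0.8, -0.3]
width: 0.0451
```

```bash
python3 -c "from h import *;st(.6277,-.0254,.95)"
```

```text
t 2.45 pos [ 0.6274 -0.029   0.1139] th 0.952 toolz [ 0.002 -0.002 -1.   ] q7 -0.84 F [-0.2 -0.8 -0.3] M [ 0.005 -0.02   0.003] w 0.0451
to go [0.0003 0.0036] turn -0.002
```

Request:
{"op": "apply_moves", "data": {
  "deltas": [
    {"translation":[0,0.004,-0.002],"turn":[0,0,0],"hand":0.02},
    {"translation":[0,0,0],"turn":[0,0,0],"hand":0.0},
    {"translation":[0,0,0],"turn":[0,0,0],"hand":0.0},
    {"translation":[0,0,0],"turn":[0,0,0],"hand":0.0}
  ],
  "newtons": 60
}}

```text
time: 2.85
ee_pos: [0.6283, -0.0269, 0.1163]
eef_rot: [0.889, 0.458, 0.002, 0.003]
ft_force: [0.2, -0.3, 0.2]
width: 0.0207
```

```bash
python3 -c "from h import *;st(.6277,-.0254,.95)"
```

```text
t 2.85 pos [ 0.6283 -0.0269  0.1163] th 0.951 toolz [ 0.006 -0.003 -1.   ] q7 -0.85 F [ 0.2 -0.3  0.2] M [ 0.015 -0.056  0.022] w 0.0207
to go [-0.0006  0.0015] turn -0.001
```

Request:
{"op": "apply_moves", "data": {
  "deltas": [
    {"translation":[-0.001,0.002,-0.005],"turn":[0,0,0],"hand":0.0},
    {"translation":[0,0,0],"turn":[0,0,0],"hand":0.0},
    {"translation":[0,0,0],"turn":[0,0,0],"hand":0.0}
  ]
}}

```text
time: 3.15
ee_pos: [0.6284, -0.0253, 0.1118]
eef_rot: [0.889, 0.457, 0.003, 0.004]
ft_force: [0.7, -0.5, 1.2]
width: 0.0094
```

```bash
python3 -c "from h import *;st(.6277,-.0254,.95)"
```

```text
t 3.15 pos [ 0.6284 -0.0253  0.1118] th 0.95 toolz [ 0.009 -0.003 -1.   ] q7 -0.85 F [ 0.7 -0.5  1.2] M [-0.008 -0.175 -0.29 ] w 0.0094
to go [-0.0007 -0.0001] turn -0.0
```

Request:
{"op": "apply_moves", "data": {
  "deltas": [
    {"translation":[0,0,-0.0005],"turn":[0,0,-0.12],"hand":0.0},
    {"translation":[0,0,-0.0005],"turn":[0,0,-0.12],"hand":0.0}
  ]
}}

```text
time: 3.35
ee_pos: [0.6282, -0.0251, 0.1109]
eef_rot: [0.938, 0.346, 0.003, 0.004]
ft_force: [1.6, -0.2, -0.8]
width: 0.0095
```

```bash
python3 -c "from h import *;st(.6277,-.0254,.95)"
```

```text
t 3.35 pos [ 0.6282 -0.0251  0.1109] th 0.706 toolz [ 0.007 -0.005 -1.   ] q7 -1.08 F [ 1.6 -0.2 -0.8] M [ 0.056 -0.121  0.396] w 0.0095
to go [-0.0005 -0.0003] turn 0.244
```

Request:
{"op": "apply_moves", "data": {
  "deltas": [
    {"translation":[0,0,-0.0005],"turn":[0,0,-0.1],"hand":0.0}
  ]
}}

```text
time: 3.45
ee_pos: [0.628, -0.0249, 0.1103]
eef_rot: [0.955, 0.297, 0.002, 0.004]
ft_force: [1.6, -1.3, -1.3]
width: 0.0097
```

```bash
python3 -c "from h import *;st()"
```

```text
t 3.45 pos [ 0.628  -0.0249  0.1103] th 0.602 toolz [ 0.006 -0.006 -1.   ] q7 -1.18 F [ 1.6 -1.3 -1.3] M [ 0.044 -0.099  0.388] w 0.0097
```

Request:
{"op": "apply_moves", "data": {
  "deltas": [
    {"translation":[0,0,-0.0005],"turn":[0,0,-0.1],"hand":0.0}
  ]
}}

```text
time: 3.55
ee_pos: [0.628, -0.0248, 0.1099]
eef_rot: [0.969, 0.247, 0.002, 0.004]
ft_force: [1.7, -0.5, -0.8]
width: 0.0101
```

```bash
python3 -c "from h import *;st()"
```

```text
t 3.55 pos [ 0.628  -0.0248  0.1099] th 0.499 toolz [ 0.006 -0.007 -1.   ] q7 -1.28 F [ 1.7 -0.5 -0.8] M [-0.022 -0.182  0.426] w 0.0101
```

Request:
{"op": "apply_moves", "data": {
  "deltas": [
    {"translation":[0,0,-0.0005],"turn":[0,0,-0.1],"hand":0.0}
  ]
}}

```text
time: 3.65
ee_pos: [0.6279, -0.0247, 0.1095]
eef_rot: [0.981, 0.196, 0.002, 0.004]
ft_force: [0.8, -1.3, -0.6]
width: 0.0098
```

```bash
python3 -c "from h import *;st()"
```

```text
t 3.65 pos [ 0.6279 -0.0247  0.1095] th 0.395 toolz [ 0.005 -0.007 -1.   ] q7 -1.38 F [ 0.8 -1.3 -0.6] M [ 0.001 -0.137  0.368] w 0.0098
```

```bash
sed -i 's/,"w",round/,"T7",s["joint_torque"][6].round(4),"w",round/' h.py; python3 -c "from h import *;st()"
```

```text
t 3.65 pos [ 0.6279 -0.0247  0.1095] th 0.395 toolz [ 0.005 -0.007 -1.   ] q7 -1.38 F [ 0.8 -1.3 -0.6] M [ 0.001 -0.137  0.368] T7 1.6285 w 0.0098
```

Request:
{"op": "apply_moves", "data": {
  "deltas": [
    {"translation":[0,0,-0.0005],"turn":[0,0,-0.1],"hand":0.0}
  ]
}}

```text
time: 3.75
ee_pos: [0.6279, -0.0245, 0.1091]
eef_rot: [0.989, 0.146, 0.001, 0.004]
ft_force: [0.5, -1.0, 0.7]
width: 0.0094
```

```bash
python3 -c "from h import *;st()"
```

```text
t 3.75 pos [ 0.6279 -0.0245  0.1091] th 0.292 toolz [ 0.004 -0.008 -1.   ] q7 -1.48 F [ 0.5 -1.   0.7] M [ 0.058 -0.142  0.398] T7 1.6097 w 0.0094
```

Request:
{"op": "apply_moves", "data": {
  "deltas": [
    {"translation":[0,0,-0.0005],"turn":[0,0,-0.1],"hand":0.0}
  ]
}}

```text
time: 3.85
ee_pos: [0.6279, -0.0244, 0.1087]
eef_rot: [0.996, 0.094, 0.001, 0.004]
ft_force: [1.1, -0.2, 0.0]
width: 0.0094
```

```bash
python3 -c "from h import *;st()"
```

```text
t 3.85 pos [ 0.6279 -0.0244  0.1087] th 0.189 toolz [ 0.003 -0.009 -1.   ] q7 -1.57 F [ 1.1 -0.2  0. ] M [ 0.083 -0.148  0.423] T7 1.5794 w 0.0094
```

Request:
{"op": "apply_moves", "data": {
  "deltas": [
    {"translation":[0,0,-0.0005],"turn":[0,0,-0.1],"hand":0.0}
  ]
}}

```text
time: 3.95
ee_pos: [0.6279, -0.0242, 0.1083]
eef_rot: [0.999, 0.043, 0.001, 0.005]
ft_force: [0.8, -0.5, -0.5]
width: 0.0097
```

```bash
python3 -c "from h import *;st()"
```

```text
t 3.95 pos [ 0.6279 -0.0242  0.1083] th 0.086 toolz [ 0.002 -0.009 -1.   ] q7 -1.67 F [ 0.8 -0.5 -0.5] M [ 0.048 -0.13   0.445] T7 1.547 w 0.0097
```

Request:
{"op": "apply_moves", "data": {
  "deltas": [
    {"translation":[0,0,-0.0005],"turn":[0,0,-0.1],"hand":0.0}
  ]
}}

```text
time: 4.05
ee_pos: [0.6279, -0.0241, 0.1079]
eef_rot: [1.0, -0.009, 0.001, 0.005]
ft_force: [1.5, -0.5, -0.6]
width: 0.0096
```

```bash
python3 -c "from h import *;st()"
```

```text
t 4.05 pos [ 0.6279 -0.0241  0.1079] th -0.017 toolz [ 0.001 -0.009 -1.   ] q7 -1.77 F [ 1.5 -0.5 -0.6] M [ 0.033 -0.219  0.543] T7 1.513 w 0.0096
```

Request:
{"op": "apply_moves", "data": {
  "deltas": [
    {"translation":[0,0,-0.0005],"turn":[0,0,-0.1],"hand":0.0}
  ]
}}

```text
time: 4.15
ee_pos: [0.6279, -0.024, 0.1075]
eef_rot: [0.998, -0.06, 0.0, 0.005]
ft_force: [1.3, -1.4, -0.9]
width: 0.0094
```

```bash
python3 -c "from h import *;st()"
```

```text
t 4.15 pos [ 0.6279 -0.024   0.1075] th -0.121 toolz [ 0.   -0.01 -1.  ] q7 -1.86 F [ 1.3 -1.4 -0.9] M [ 0.087 -0.228  0.583] T7 1.4774 w 0.0094
```

```bash
cat >> h.py <<'E'
def avg(n=5):
    M=[]
    for i in range(n): camera("top"); M.append(readout.read_state()['torque'][2])
    print("held Mz",np.round(M,3),"mean",np.mean(M).round(3))
E
python3 -c "from h import *;avg();st()"
```

```text
held Mz [0.393 0.153 0.035 0.089 0.033] mean 0.141
t 4.4 pos [ 0.6279 -0.0239  0.1074] th -0.115 toolz [ 0.    -0.009 -1.   ] q7 -1.86 F [ 1.5 -0.6  0.5] M [ 0.202 -0.223  0.033] T7 -0.1107 w 0.0096
```

Request:
{"op": "apply_moves", "data": {
  "deltas": [
    {"translation":[0,0,0.0004],"turn":[0,0,0.1],"hand":0.0}
  ]
}}

```text
time: 4.5
ee_pos: [0.6278, -0.0241, 0.1078]
eef_rot: [1.0, -0.006, 0.0, 0.005]
ft_force: [1.3, -1.4, -2.4]
width: 0.0097
```

```bash
python3 -c "from h import *;st()"
```

```text
t 4.5 pos [ 0.6278 -0.0241  0.1078] th -0.012 toolz [ 0.001 -0.009 -1.   ] q7 -1.76 F [ 1.3 -1.4 -2.4] M [-0.039 -0.316 -0.301] T7 -3.2523 w 0.0097
```

Request:
{"op": "apply_moves", "data": {
  "deltas": [
    {"translation":[0,0,0.0002],"turn":[0,0,0.05],"hand":0.0}
  ]
}}

```text
time: 4.6
ee_pos: [0.6279, -0.0242, 0.108]
eef_rot: [1.0, 0.021, 0.001, 0.004]
ft_force: [1.2, -0.8, -0.8]
width: 0.0094
```

```bash
python3 -c "from h import *;st()"
```

```text
t 4.6 pos [ 0.6279 -0.0242  0.108 ] th 0.043 toolz [ 0.001 -0.009 -1.   ] q7 -1.71 F [ 1.2 -0.8 -0.8] M [ 0.163 -0.286 -0.314] T7 -0.0644 w 0.0094
```

Request:
{"op": "apply_moves", "data": {
  "deltas": [
    {"translation":[0,0,-0.0003],"turn":[0,0,-0.08],"hand":0.0}
  ]
}}

```text
time: 4.7
ee_pos: [0.6278, -0.0241, 0.1078]
eef_rot: [1.0, -0.017, 0.0, 0.004]
ft_force: [0.1, 0.3, -0.6]
width: 0.0097
```

```bash
python3 -c "from h import *;st()"
```

```text
t 4.7 pos [ 0.6278 -0.0241  0.1078] th -0.033 toolz [ 0.001 -0.008 -1.   ] q7 -1.78 F [ 0.1  0.3 -0.6] M [ 0.246 -0.174  0.437] T7 2.9157 w 0.0097
```

Request:
{"op": "apply_moves", "data": {
  "deltas": [
    {"translation":[0,0,0],"turn":[0,0,0],"hand":0.04},
    {"translation":[0,0,0],"turn":[0,0,0],"hand":0.04},
    {"translation":[0,0,0.02],"turn":[0,0,0],"hand":0.04},
    {"translation":[0,0,0.035],"turn":[0,0,0.14],"hand":0.045},
    {"translation":[-0.03,0.02,0],"turn":[0,0,0.14],"hand":0.045}
  ]
}}

```text
time: 5.2
ee_pos: [0.598, -0.0065, 0.163]
eef_rot: [0.992, 0.129, -0.001, 0.005]
ft_force: [0.2, 0.1, 0.2]
width: 0.0404
```

Request:
{"op": "apply_moves", "data": {
  "deltas": [
    {"translation":[-0.03,0.02,0],"turn":[0,0,0.14],"hand":0.045},
    {"translation":[-0.03,0.02,0],"turn":[0,0,0.14],"hand":0.045},
    {"translation":[-0.02,0.015,0],"turn":[0,0,0.14],"hand":0.045},
    {"translation":[-0.01,0.005,0],"turn":[0,0,0.14],"hand":0.045},
    {"translation":[0,0,0],"turn":[0,0,0.14],"hand":0.045}
  ]
}}

```text
time: 5.7
ee_pos: [0.5014, 0.0587, 0.164]
eef_rot: [0.876, 0.482, 0.001, 0.006]
ft_force: [0.3, -1.5, -0.2]
width: 0.0451
```

Request:
{"op": "apply_moves", "data": {
  "deltas": [
    {"translation":[0,0,0],"turn":[0,0,0.14],"hand":0.045},
    {"translation":[0,0,0],"turn":[0,0,0.14],"hand":0.045}
  ]
}}

```text
time: 5.9
ee_pos: [0.5005, 0.0593, 0.1644]
eef_rot: [0.795, 0.606, 0.002, 0.006]
ft_force: [0.1, 0.2, 0.6]
width: 0.0444
```

```bash
python3 -c "from h import *;st(.5075,.0538,1.334)"
```

```text
t 5.9 pos [0.5005 0.0593 0.1644] th 1.303 toolz [ 0.01  -0.008 -1.   ] q7 -0.58 F [0.1 0.2 0.6] M [-0.008 -0.055 -0.017] T7 -3.1116 w 0.0444
to go [ 0.007  -0.0055] turn 0.031
```

Request:
{"op": "apply_moves", "data": {
  "deltas": [
    {"translation":[0.007,-0.0055,-0.01],"turn":[0.008,0.01,0.031],"hand":0.04},
    {"translation":[0.001,-0.001,-0.018],"turn":[0,0,0],"hand":0.04},
    {"translation":[0,0,-0.018],"turn":[0,0,0],"hand":0.035}
  ]
}}

```text
time: 6.2
ee_pos: [0.51, 0.0531, 0.12]
eef_rot: [0.781, 0.625, 0.002, 0.002]
ft_force: [0.5, -0.3, 0.9]
width: 0.0378
```

```bash
python3 -c "from h import *;st(.5075,.0538,1.334)"
```

```text
t 6.2 pos [0.51   0.0531 0.12  ] th 1.35 toolz [ 0.005 -0.    -1.   ] q7 -0.55 F [ 0.5 -0.3  0.9] M [-0.046 -0.103  0.013] T7 0.3903 w 0.0378
to go [-0.0025  0.0007] turn -0.016
```

Request:
{"op": "apply_moves", "data": {
  "deltas": [
    {"translation":[-0.0025,0.0007,-0.0085],"turn":[0,0,-0.016],"hand":0.0},
    {"translation":[0,0,0],"turn":[0,0,0],"hand":0.0},
    {"translation":[0,0,0],"turn":[0,0,0],"hand":0.0},
    {"translation":[0,0,0],"turn":[0,0,0],"hand":0.0},
    {"translation":[0,0,0],"turn":[0,0,0],"hand":0.0}
  ],
  "newtons": 60
}}

```text
time: 6.7
ee_pos: [0.5084, 0.0531, 0.1107]
eef_rot: [0.785, 0.62, 0.003, 0.002]
ft_force: [3.2, 0.8, -13.5]
width: 0.0096
```

```bash
python3 -c "from h import *;st(.5075,.0538,1.334)"
```

```text
t 6.7 pos [0.5084 0.0531 0.1107] th 1.336 toolz [ 0.008 -0.    -1.   ] q7 -0.57 F [  3.2   0.8 -13.5] M [ 0.296 -0.544 -0.259] T7 0.2887 w 0.0096
to go [-0.0009  0.0007] turn -0.002
```

Request:
{"op": "apply_moves", "data": {
  "deltas": [
    {"translation":[0,0,0],"turn":[0,0,0],"hand":0.0},
    {"translation":[0,0,-0.0005],"turn":[0,0,-0.1],"hand":0.0}
  ]
}}

```text
time: 6.9
ee_pos: [0.5083, 0.0532, 0.1103]
eef_rot: [0.815, 0.58, 0.003, 0.002]
ft_force: [2.1, 0.1, -5.0]
width: 0.0096
```

```bash
python3 -c "from h import *;st()"
```

```text
t 6.9 pos [0.5083 0.0532 0.1103] th 1.236 toolz [ 0.007 -0.001 -1.   ] q7 -0.66 F [ 2.1  0.1 -5. ] M [ 0.12  -0.089  0.412] T7 3.1887 w 0.0096
```

Request:
{"op": "apply_moves", "data": {
  "deltas": [
    {"translation":[0,0,-0.0005],"turn":[0,0,-0.1],"hand":0.0}
  ]
}}

```text
time: 7.0
ee_pos: [0.5081, 0.0533, 0.1098]
eef_rot: [0.844, 0.537, 0.003, 0.002]
ft_force: [2.6, 0.5, -7.3]
width: 0.0096
```

```bash
python3 -c "from h import *;st()"
```

```text
t 7.0 pos [0.5081 0.0533 0.1098] th 1.134 toolz [ 0.007 -0.001 -1.   ] q7 -0.76 F [ 2.6  0.5 -7.3] M [ 0.111 -0.242  0.427] T7 1.7676 w 0.0096
```

Request:
{"op": "apply_moves", "data": {
  "deltas": [
    {"translation":[0,0,-0.0005],"turn":[0,0,-0.1],"hand":0.0}
  ]
}}

```text
time: 7.1
ee_pos: [0.5079, 0.0534, 0.1094]
eef_rot: [0.87, 0.493, 0.002, 0.003]
ft_force: [2.3, 0.6, -7.2]
width: 0.0095
```

```bash
python3 -c "from h import *;st()"
```

```text
t 7.1 pos [0.5079 0.0534 0.1094] th 1.031 toolz [ 0.007 -0.002 -1.   ] q7 -0.87 F [ 2.3  0.6 -7.2] M [ 0.085 -0.374  0.435] T7 1.7407 w 0.0095
```

Request:
{"op": "apply_moves", "data": {
  "deltas": [
    {"translation":[0,0,-0.0007],"turn":[0,0,-0.1],"hand":0.0}
  ]
}}

```text
time: 7.2
ee_pos: [0.5078, 0.0535, 0.1089]
eef_rot: [0.894, 0.447, 0.002, 0.003]
ft_force: [2.0, 0.2, -3.2]
width: 0.0096
```

```bash
python3 -c "from h import *;st()"
```

```text
t 7.2 pos [0.5078 0.0535 0.1089] th 0.928 toolz [ 0.006 -0.003 -1.   ] q7 -0.97 F [ 2.   0.2 -3.2] M [ 0.047 -0.031  0.429] T7 1.7137 w 0.0096
```

Request:
{"op": "apply_moves", "data": {
  "deltas": [
    {"translation":[0,0,-0.0005],"turn":[0,0,-0.1],"hand":0.0}
  ]
}}

```text
time: 7.3
ee_pos: [0.5077, 0.0536, 0.1085]
eef_rot: [0.916, 0.401, 0.002, 0.003]
ft_force: [1.4, -0.3, -7.8]
width: 0.0094
```

```bash
python3 -c "from h import *;st()"
```

```text
t 7.3 pos [0.5077 0.0536 0.1085] th 0.825 toolz [ 0.006 -0.004 -1.   ] q7 -1.07 F [ 1.4 -0.3 -7.8] M [ 0.142 -0.428  0.501] T7 1.6852 w 0.0094
```

Request:
{"op": "apply_moves", "data": {
  "deltas": [
    {"translation":[0,0,-0.0005],"turn":[0,0,-0.1],"hand":0.0}
  ]
}}

```text
time: 7.4
ee_pos: [0.5075, 0.0537, 0.108]
eef_rot: [0.936, 0.353, 0.002, 0.003]
ft_force: [2.6, -0.0, -8.3]
width: 0.0096
```

```bash
python3 -c "from h import *;st()"
```

```text
t 7.4 pos [0.5075 0.0537 0.108 ] th 0.722 toolz [ 0.005 -0.005 -1.   ] q7 -1.17 F [ 2.6 -0.  -8.3] M [ 0.211 -0.464  0.48 ] T7 1.6841 w 0.0096
```

Request:
{"op": "apply_moves", "data": {
  "deltas": [
    {"translation":[0,0,-0.0007],"turn":[0,0,-0.08],"hand":0.0}
  ]
}}

```text
time: 7.5
ee_pos: [0.5074, 0.0539, 0.1076]
eef_rot: [0.949, 0.314, 0.002, 0.003]
ft_force: [1.2, -0.4, -2.9]
width: 0.0095
```

```bash
python3 -c "from h import *;st()"
```

```text
t 7.5 pos [0.5074 0.0539 0.1076] th 0.639 toolz [ 0.005 -0.005 -1.   ] q7 -1.25 F [ 1.2 -0.4 -2.9] M [ 0.065 -0.02   0.466] T7 0.9768 w 0.0095
```

Request:
{"op": "apply_moves", "data": {
  "deltas": [
    {"translation":[0,0,0.0003],"turn":[0,0,0.07],"hand":0.0}
  ]
}}

```text
time: 7.6
ee_pos: [0.5074, 0.0538, 0.1079]
eef_rot: [0.938, 0.346, 0.002, 0.003]
ft_force: [4.1, -0.9, -10.7]
width: 0.0093
```

```bash
python3 -c "from h import *;st()"
```

```text
t 7.6 pos [0.5074 0.0538 0.1079] th 0.706 toolz [ 0.006 -0.005 -1.   ] q7 -1.18 F [  4.1  -0.9 -10.7] M [-0.028 -0.737 -0.366] T7 -3.4983 w 0.0093
```

Request:
{"op": "apply_moves", "data": {
  "deltas": [
    {"translation":[0,0,-0.0003],"turn":[0,0,-0.07],"hand":0.0}
  ]
}}

```text
time: 7.7
ee_pos: [0.5074, 0.0539, 0.1077]
eef_rot: [0.949, 0.314, 0.002, 0.003]
ft_force: [2.4, -0.9, -8.9]
width: 0.0095
```

```bash
python3 -c "from h import *;st()"
```

```text
t 7.7 pos [0.5074 0.0539 0.1077] th 0.639 toolz [ 0.005 -0.005 -1.   ] q7 -1.25 F [ 2.4 -0.9 -8.9] M [ 0.288 -0.531  0.418] T7 3.0638 w 0.0095
```

Request:
{"op": "apply_moves", "data": {
  "deltas": [
    {"translation":[0,0,-0.0008],"turn":[0,0,-0.1],"hand":0.0}
  ]
}}

```text
time: 7.8
ee_pos: [0.5074, 0.054, 0.1072]
eef_rot: [0.964, 0.265, 0.001, 0.004]
ft_force: [-0.7, -0.4, -2.2]
width: 0.0092
```

```bash
python3 -c "from h import *;st()"
```

```text
t 7.8 pos [0.5074 0.054  0.1072] th 0.537 toolz [ 0.005 -0.006 -1.   ] q7 -1.35 F [-0.7 -0.4 -2.2] M [0.225 0.113 0.406] T7 2.2033 w 0.0092
```

Request:
{"op": "apply_moves", "data": {
  "deltas": [
    {"translation":[0,0,-0.0006],"turn":[0,0,-0.1],"hand":0.0}
  ]
}}

```text
time: 7.9
ee_pos: [0.5073, 0.0542, 0.1068]
eef_rot: [0.977, 0.215, 0.001, 0.004]
ft_force: [1.3, -0.4, -5.3]
width: 0.0096
```

```bash
python3 -c "from h import *;st()"
```

```text
t 7.9 pos [0.5073 0.0542 0.1068] th 0.434 toolz [ 0.004 -0.007 -1.   ] q7 -1.45 F [ 1.3 -0.4 -5.3] M [ 0.294 -0.129  0.444] T7 1.7464 w 0.0096
```

Request:
{"op": "apply_moves", "data": {
  "deltas": [
    {"translation":[0,0,-0.0006],"turn":[0,0,-0.1],"hand":0.0}
  ]
}}

```text
time: 8.0
ee_pos: [0.5072, 0.0544, 0.1064]
eef_rot: [0.986, 0.165, 0.001, 0.004]
ft_force: [1.0, 0.7, -6.1]
width: 0.0093
```

```bash
python3 -c "from h import *;st()"
```

```text
t 8.0 pos [0.5072 0.0544 0.1064] th 0.331 toolz [ 0.003 -0.007 -1.   ] q7 -1.55 F [ 1.   0.7 -6.1] M [ 0.238 -0.267  0.453] T7 1.6426 w 0.0093
```

Request:
{"op": "apply_moves", "data": {
  "deltas": [
    {"translation":[0,0,-0.0006],"turn":[0,0,-0.1],"hand":0.0}
  ]
}}

```text
time: 8.1
ee_pos: [0.5071, 0.0546, 0.106]
eef_rot: [0.993, 0.114, 0.001, 0.004]
ft_force: [2.5, -0.2, -6.6]
width: 0.0096
```

```bash
python3 -c "from h import *;st()"
```

```text
t 8.1 pos [0.5071 0.0546 0.106 ] th 0.229 toolz [ 0.003 -0.007 -1.   ] q7 -1.65 F [ 2.5 -0.2 -6.6] M [ 0.24  -0.318  0.517] T7 1.5909 w 0.0096
```

Request:
{"op": "apply_moves", "data": {
  "deltas": [
    {"translation":[0,0,-0.0006],"turn":[0,0,-0.1],"hand":0.0}
  ]
}}

```text
time: 8.2
ee_pos: [0.5071, 0.0548, 0.1057]
eef_rot: [0.998, 0.063, 0.001, 0.004]
ft_force: [1.6, -0.8, -6.4]
width: 0.0098
```

```bash
python3 -c "from h import *;st()"
```

```text
t 8.2 pos [0.5071 0.0548 0.1057] th 0.126 toolz [ 0.002 -0.008 -1.   ] q7 -1.75 F [ 1.6 -0.8 -6.4] M [ 0.287 -0.311  0.49 ] T7 1.5515 w 0.0098
```

Request:
{"op": "apply_moves", "data": {
  "deltas": [
    {"translation":[0,0,-0.0006],"turn":[0,0,-0.08],"hand":0.0}
  ]
}}

```text
time: 8.3
ee_pos: [0.5071, 0.0549, 0.1053]
eef_rot: [1.0, 0.022, 0.001, 0.004]
ft_force: [1.4, -0.8, -4.7]
width: 0.0094
```

```bash
python3 -c "from h import *;st()"
```

```text
t 8.3 pos [0.5071 0.0549 0.1053] th 0.043 toolz [ 0.002 -0.008 -1.   ] q7 -1.84 F [ 1.4 -0.8 -4.7] M [ 0.136 -0.16   0.578] T7 0.7916 w 0.0094
```

Request:
{"op": "apply_moves", "data": {
  "deltas": [
    {"translation":[0,0,0],"turn":[0,0,0],"hand":0.04},
    {"translation":[0,0,0],"turn":[0,0,0],"hand":0.04},
    {"translation":[0,0,0.02],"turn":[0,0,0],"hand":0.04},
    {"translation":[0,0,0.038],"turn":[0,0,0.145],"hand":0.04},
    {"translation":[0.025,0.005,0],"turn":[0,0,0.145],"hand":0.04}
  ]
}}

```text
time: 8.8
ee_pos: [0.5313, 0.0602, 0.1681]
eef_rot: [0.985, 0.173, 0.002, 0.005]
ft_force: [1.4, 0.1, 0.3]
width: 0.0373
```

Request:
{"op": "apply_moves", "data": {
  "deltas": [
    {"translation":[0.025,0.005,0],"turn":[0,0,0.145],"hand":0.04},
    {"translation":[0.025,0.005,0],"turn":[0,0,0.145],"hand":0.04},
    {"translation":[0.02,0.004,0],"turn":[0,0,0.145],"hand":0.04},
    {"translation":[0,0,0],"turn":[0,0,0.145],"hand":0.04},
    {"translation":[0,0,0],"turn":[0,0,0.145],"hand":0.04}
  ]
}}

```text
time: 9.3
ee_pos: [0.6079, 0.0754, 0.1731]
eef_rot: [0.853, 0.522, 0.008, 0.004]
ft_force: [-0.4, -0.2, 1.1]
width: 0.0398
```

Request:
{"op": "apply_moves", "data": {
  "deltas": [
    {"translation":[0,0,0],"turn":[0,0,0.145],"hand":0.04},
    {"translation":[0,0,0],"turn":[0,0,0.145],"hand":0.04},
    {"translation":[0,0,0],"turn":[0,0,0.145],"hand":0.04},
    {"translation":[0,0,0],"turn":[0,0,0.145],"hand":0.04},
    {"translation":[0,0,0],"turn":[0,0,0.145],"hand":0.04}
  ]
}}

```text
time: 9.8
ee_pos: [0.6092, 0.0756, 0.1761]
eef_rot: [0.602, 0.798, 0.01, 0.002]
ft_force: [-0.4, 0.1, 0.1]
width: 0.0403
```

Request:
{"op": "apply_moves", "data": {
  "deltas": [
    {"translation":[0,0,0],"turn":[0,0,0.145],"hand":0.04},
    {"translation":[0,0,0],"turn":[0,0,0.145],"hand":0.04},
    {"translation":[0,0,0],"turn":[0,0,0.145],"hand":0.04},
    {"translation":[0,0,0],"turn":[0,0,0.145],"hand":0.04},
    {"translation":[0,0,0],"turn":[0,0,0.145],"hand":0.04}
  ]
}}

```text
time: 10.3
ee_pos: [0.6102, 0.0751, 0.1794]
eef_rot: [0.268, 0.963, 0.011, -0.001]
ft_force: [-0.7, -0.7, -0.3]
width: 0.0402
```

```bash
python3 -c "from h import *;st(.6072,.0743,3.634)
print(readout.read_state()['joint_positions'].round(2))
cv2.imwrite('pics/t1.png',cv2.resize(camera('top')[100:260,300:480,::-1],None,fx=4,fy=3.75))"
```

```text
t 10.3 pos [0.6102 0.0751 0.1794] th 2.598 toolz [ 0.005  0.022 -1.   ] q7 0.59 F [-0.7 -0.7 -0.3] M [ 0.049 -0.129 -0.006] T7 -2.9432 w 0.0402
to go [-0.003  -0.0008] turn 1.036
[ 0.47  0.48 -0.87  1.54  0.35  1.29  0.59]
```

Request:
{"op": "apply_moves", "data": {
  "deltas": [
    {"translation":[0,0,0],"turn":[0,0,0.148],"hand":0.04},
    {"translation":[0,0,0],"turn":[0,0,0.148],"hand":0.04},
    {"translation":[0,0,0],"turn":[0,0,0.148],"hand":0.04},
    {"translation":[0,0,-0.01],"turn":[0,0,0.148],"hand":0.04},
    {"translation":[-0.003,-0.001,-0.01],"turn":[0,0,0.148],"hand":0.04}
  ]
}}

```text
time: 10.85
ee_pos: [0.6091, 0.0736, 0.1628]
eef_rot: [-0.101, 0.995, 0.011, -0.002]
ft_force: [-0.5, -0.8, -0.1]
width: 0.0399
```

Request:
{"op": "apply_moves", "data": {
  "deltas": [
    {"translation":[0,0,-0.01],"turn":[0,0,0.148],"hand":0.04},
    {"translation":[0,0,-0.005],"turn":[-0.022,0.005,0.12],"hand":0.04}
  ]
}}

```text
time: 11.05
ee_pos: [0.6092, 0.072, 0.1476]
eef_rot: [-0.235, 0.972, -0.0, -0.008]
ft_force: [-1.5, 0.2, 0.4]
width: 0.0401
```

```bash
python3 -c "from h import *;st(.6072,.0743,3.634-2*np.pi)"
```

```text
t 11.05 pos [0.6092 0.072  0.1476] th -2.667 toolz [-0.015 -0.005 -1.   ] q7 1.5 F [-1.5  0.2  0.4] M [ 0.092 -0.14   0.029] T7 -1.4466 w 0.0401
to go [-0.002   0.0023] turn 0.018
```

View pics/t1.png

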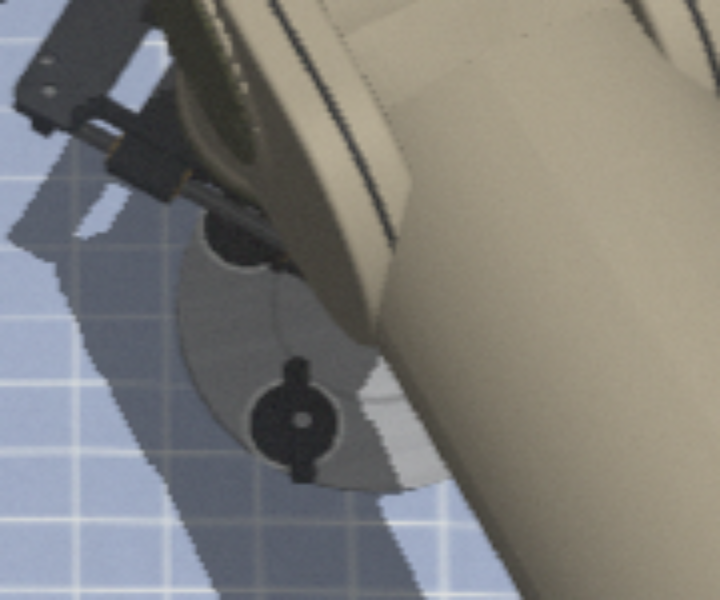

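Request:
{"op": "apply_moves", "data": {
  "deltas": [
    {"translation":[-0.002,0.0023,-0.015],"turn":[0.004,-0.012,0.018],"hand":0.04},
    {"translation":[0,0,-0.012],"turn":[0,0,0],"hand":0.035}
  ]
}}

```text
time: 11.25
ee_pos: [0.608, 0.0749, 0.1211]
eef_rot: [-0.245, 0.97, -0.0, -0.0]
ft_force: [-0.2, -0.1, 1.1]
width: 0.0375
```

```bash
python3 -c "from h import *;st(.6072,.0743,3.634-2*np.pi)"
```

```text
t 11.25 pos [0.608  0.0749 0.1211] th -2.647 toolz [-0.001 -0.    -1.   ] q7 1.5 F [-0.2 -0.1  1.1] M [ 0.171 -0.082  0.033] T7 0.5374 w 0.0375
to go [-0.0008 -0.0006] turn -0.002
```

Request:
{"op": "apply_moves", "data": {
  "deltas": [
    {"translation":[-0.0008,-0.0006,-0.009],"turn":[0,0,0],"hand":0.0},
    {"translation":[0,0,0],"turn":[0,0,0],"hand":0.0},
    {"translation":[0,0,0],"turn":[0,0,0],"hand":0.0},
    {"translation":[0,0,0],"turn":[0,0,0],"hand":0.0},
    {"translation":[0,0,0],"turn":[0,0,0],"hand":0.0}
  ],
  "newtons": 60
}}

```text
time: 11.75
ee_pos: [0.6066, 0.0743, 0.1111]
eef_rot: [-0.242, 0.97, 0.0, -0.002]
ft_force: [-1.1, 0.9, -5.6]
width: 0.0095
```

```bash
python3 -c "from h import *;st()"
```

```text
t 11.75 pos [0.6066 0.0743 0.1111] th -2.652 toolz [-0.003  0.    -1.   ] q7 1.49 F [-1.1  0.9 -5.6] M [ 0.494 -0.03   0.277] T7 -0.2966 w 0.0095
```

Request:
{"op": "apply_moves", "data": {
  "deltas": [
    {"translation":[0,0,0],"turn":[0,0,0],"hand":0.0},
    {"translation":[0,0,-0.0006],"turn":[0,0,-0.1],"hand":0.0}
  ]
}}

```text
time: 11.95
ee_pos: [0.6065, 0.0746, 0.1106]
eef_rot: [-0.194, 0.981, 0.001, -0.002]
ft_force: [-1.4, 1.8, -1.2]
width: 0.0094
```

```bash
python3 -c "from h import *;st()"
```

```text
t 11.95 pos [0.6065 0.0746 0.1106] th -2.751 toolz [-0.003  0.    -1.   ] q7 1.4 F [-1.4  1.8 -1.2] M [0.436 0.219 0.421] T7 3.0273 w 0.0094
```

Request:
{"op": "apply_moves", "data": {
  "deltas": [
    {"translation":[0,0,-0.0006],"turn":[0,0,-0.1],"hand":0.0}
  ]
}}

```text
time: 12.05
ee_pos: [0.6064, 0.0748, 0.1102]
eef_rot: [-0.143, 0.99, 0.001, -0.002]
ft_force: [-2.4, 1.1, -2.0]
width: 0.0097
```

```bash
python3 -c "from h import *;st()"
```

```text
t 12.05 pos [0.6064 0.0748 0.1102] th -2.855 toolz [-0.003  0.001 -1.   ] q7 1.31 F [-2.4  1.1 -2. ] M [0.355 0.125 0.411] T7 1.6628 w 0.0097
```

Request:
{"op": "apply_moves", "data": {
  "deltas": [
    {"translation":[0,0,-0.0006],"turn":[0,0,-0.1],"hand":0.0}
  ]
}}

```text
time: 12.15
ee_pos: [0.6063, 0.075, 0.1097]
eef_rot: [-0.091, 0.996, 0.001, -0.002]
ft_force: [0.3, 2.0, -1.8]
width: 0.0094
```

```bash
python3 -c "from h import *;st()"
```

```text
t 12.15 pos [0.6063 0.075  0.1097] th -2.958 toolz [-0.003  0.001 -1.   ] q7 1.21 F [ 0.3  2.  -1.8] M [0.368 0.05  0.423] T7 1.6312 w 0.0094
```

Request:
{"op": "apply_moves", "data": {
  "deltas": [
    {"translation":[0,0,-0.0006],"turn":[0,0,-0.1],"hand":0.0}
  ]
}}

```text
time: 12.25
ee_pos: [0.6063, 0.0753, 0.1093]
eef_rot: [-0.04, 0.999, 0.001, -0.002]
ft_force: [-0.6, 1.6, -3.0]
width: 0.0095
```

```bash
python3 -c "from h import *;st()"
```

```text
t 12.25 pos [0.6063 0.0753 0.1093] th -3.062 toolz [-0.003  0.002 -1.   ] q7 1.12 F [-0.6  1.6 -3. ] M [ 0.327 -0.047  0.379] T7 1.5871 w 0.0095
```

Request:
{"op": "apply_moves", "data": {
  "deltas": [
    {"translation":[0,0,-0.0006],"turn":[0,0,-0.1],"hand":0.0}
  ]
}}

```text
time: 12.35
ee_pos: [0.6063, 0.0755, 0.1088]
eef_rot: [0.012, 1.0, 0.001, -0.001]
ft_force: [-1.6, 1.2, -3.6]
width: 0.0095
```

```bash
python3 -c "from h import *;st()"
```

```text
t 12.35 pos [0.6063 0.0755 0.1088] th 3.117 toolz [-0.003  0.002 -1.   ] q7 1.02 F [-1.6  1.2 -3.6] M [ 0.295 -0.092  0.402] T7 1.5853 w 0.0095
```

Request:
{"op": "apply_moves", "data": {
  "deltas": [
    {"translation":[0,0,-0.0006],"turn":[0,0,-0.1],"hand":0.0}
  ]
}}

```text
time: 12.45
ee_pos: [0.6063, 0.0758, 0.1084]
eef_rot: [0.064, 0.998, 0.001, -0.001]
ft_force: [-1.1, 2.0, -3.2]
width: 0.0096
```

```bash
python3 -c "from h import *;st()"
```

```text
t 12.45 pos [0.6063 0.0758 0.1084] th 3.014 toolz [-0.002  0.003 -1.   ] q7 0.93 F [-1.1  2.  -3.2] M [ 0.288 -0.022  0.411] T7 1.5855 w 0.0096
```

Request:
{"op": "apply_moves", "data": {
  "deltas": [
    {"translation":[0,-0.0005,-0.0006],"turn":[0,0,-0.1],"hand":0.0}
  ]
}}

```text
time: 12.55
ee_pos: [0.6063, 0.0759, 0.1079]
eef_rot: [0.115, 0.993, 0.002, -0.001]
ft_force: [0.8, 3.9, -3.3]
width: 0.0097
```

```bash
python3 -c "from h import *;st()"
```

```text
t 12.55 pos [0.6063 0.0759 0.1079] th 2.91 toolz [-0.002  0.003 -1.   ] q7 0.83 F [ 0.8  3.9 -3.3] M [ 0.762 -0.106  0.464] T7 1.5258 w 0.0097
```

Request:
{"op": "apply_moves", "data": {
  "deltas": [
    {"translation":[0,-0.0005,-0.0006],"turn":[0,0,-0.1],"hand":0.0}
  ]
}}

```text
time: 12.65
ee_pos: [0.6064, 0.0762, 0.1075]
eef_rot: [0.166, 0.986, 0.002, -0.001]
ft_force: [0.1, 3.1, -4.1]
width: 0.0097
```

```bash
python3 -c "from h import *;st()"
```

```text
t 12.65 pos [0.6064 0.0762 0.1075] th 2.807 toolz [-0.001  0.004 -1.   ] q7 0.74 F [ 0.1  3.1 -4.1] M [ 0.576 -0.182  0.462] T7 1.5172 w 0.0097
```

Request:
{"op": "apply_moves", "data": {
  "deltas": [
    {"translation":[0,-0.0005,-0.0006],"turn":[0,0,-0.1],"hand":0.0}
  ]
}}

```text
time: 12.75
ee_pos: [0.6064, 0.0764, 0.1072]
eef_rot: [0.217, 0.976, 0.003, -0.0]
ft_force: [-0.0, 3.0, -3.7]
width: 0.0096
```

```bash
python3 -c "from h import *;st()"
```

```text
t 12.75 pos [0.6064 0.0764 0.1072] th 2.704 toolz [ 0.     0.005 -1.   ] q7 0.64 F [-0.   3.  -3.7] M [ 0.501 -0.242  0.484] T7 1.4899 w 0.0096
```

Request:
{"op": "apply_moves", "data": {
  "deltas": [
    {"translation":[0,0,-0.0007],"turn":[0,0,-0.08],"hand":0.0}
  ]
}}

```text
time: 12.85
ee_pos: [0.6065, 0.0767, 0.1068]
eef_rot: [0.257, 0.966, 0.003, -0.0]
ft_force: [-1.3, -0.4, -0.4]
width: 0.0099
```

```bash
python3 -c "from h import *;st()"
```

```text
t 12.85 pos [0.6065 0.0767 0.1068] th 2.621 toolz [ 0.001  0.005 -1.   ] q7 0.56 F [-1.3 -0.4 -0.4] M [-0.079  0.197  0.522] T7 0.8271 w 0.0099
```

Request:
{"op": "apply_moves", "data": {
  "deltas": [
    {"translation":[0,0,0],"turn":[0,0,0],"hand":0.04},
    {"translation":[0,0,0],"turn":[0,0,0],"hand":0.04},
    {"translation":[0,0,0.02],"turn":[0,0,0],"hand":0.04},
    {"translation":[0,0,0.038],"turn":[0,0,0.11],"hand":0.04},
    {"translation":[-0.02,-0.03,0],"turn":[0,0,0.11],"hand":0.04}
  ]
}}

```text
time: 13.35
ee_pos: [0.588, 0.0501, 0.1681]
eef_rot: [0.141, 0.99, 0.003, 0.001]
ft_force: [-0.0, 0.2, 0.4]
width: 0.0375
```

Request:
{"op": "apply_moves", "data": {
  "deltas": [
    {"translation":[-0.024,-0.038,0],"turn":[0,0,0.11],"hand":0.04},
    {"translation":[-0.022,-0.036,0],"turn":[0,0,0.11],"hand":0.04},
    {"translation":[-0.01,-0.015,0],"turn":[0,0,0],"hand":0.04},
    {"translation":[0,0,0],"turn":[0,0,0],"hand":0.04}
  ]
}}

```text
time: 13.75
ee_pos: [0.5298, -0.0462, 0.17]
eef_rot: [0.023, 1.0, 0.002, 0.002]
ft_force: [0.2, 0.1, 0.0]
width: 0.0403
```

```bash
python3 -c "from h import *;st(.528,-.0459,3.07)"
```

```text
t 13.75 pos [ 0.5298 -0.0462  0.17  ] th 3.095 toolz [ 0.005  0.003 -1.   ] q7 1.32 F [0.2 0.1 0. ] M [ 0.112 -0.126  0.035] T7 0.8138 w 0.0403
to go [-0.0018  0.0003] turn -0.025
```

Request:
{"op": "apply_moves", "data": {
  "deltas": [
    {"translation":[-0.0018,0.0003,-0.024],"turn":[-0.003,0.005,-0.025],"hand":0.04},
    {"translation":[0,0,-0.022],"turn":[0,0,0],"hand":0.036}
  ]
}}

```text
time: 13.95
ee_pos: [0.5309, -0.0463, 0.1265]
eef_rot: [0.036, 0.999, -0.001, 0.003]
ft_force: [-0.5, -0.6, -1.0]
width: 0.0376
```

```bash
python3 -c "from h import *;st(.528,-.0459,3.07)"
```

```text
t 13.95 pos [ 0.5309 -0.0463  0.1265] th 3.07 toolz [ 0.007 -0.002 -1.   ] q7 1.25 F [-0.5 -0.6 -1. ] M [ 0.143 -0.107 -0.035] T7 0.1 w 0.0376
to go [-0.0029  0.0004] turn 0.0
```

Request:
{"op": "apply_moves", "data": {
  "deltas": [
    {"translation":[-0.0035,0.0004,-0.0145],"turn":[0.002,0.007,0],"hand":0.0},
    {"translation":[0,0,0],"turn":[0,0,0],"hand":0.0},
    {"translation":[0,0,0],"turn":[0,0,0],"hand":0.0},
    {"translation":[0,0,0],"turn":[0,0,0],"hand":0.0},
    {"translation":[0,0,0],"turn":[0,0,0],"hand":0.0}
  ],
  "newtons": 60
}}

```text
time: 14.45
ee_pos: [0.5274, -0.0445, 0.1109]
eef_rot: [0.034, 0.999, 0.0, -0.001]
ft_force: [0.1, -4.1, -7.9]
width: 0.0096
```

```bash
python3 -c "from h import *;st(.528,-.0459,3.07)"
```

```text
t 14.45 pos [ 0.5274 -0.0445  0.1109] th 3.074 toolz [-0.003  0.    -1.   ] q7 1.24 F [ 0.1 -4.1 -7.9] M [-0.762 -0.252 -0.111] T7 0.1094 w 0.0096
to go [ 0.0006 -0.0014] turn -0.004
```

Request:
{"op": "apply_moves", "data": {
  "deltas": [
    {"translation":[0,0,0],"turn":[0,0,0],"hand":0.0},
    {"translation":[0,0,-0.0006],"turn":[0,0,-0.1],"hand":0.0}
  ]
}}

```text
time: 14.65
ee_pos: [0.5275, -0.0444, 0.1105]
eef_rot: [0.084, 0.996, 0.0, -0.001]
ft_force: [0.6, 0.1, -4.1]
width: 0.0094
```

```bash
python3 -c "from h import *;st()"
```

```text
t 14.65 pos [ 0.5275 -0.0444  0.1105] th 2.974 toolz [-0.003  0.001 -1.   ] q7 1.15 F [ 0.6  0.1 -4.1] M [ 0.003 -0.201  0.449] T7 3.0212 w 0.0094
```

Request:
{"op": "apply_moves", "data": {
  "deltas": [
    {"translation":[0,0,-0.0006],"turn":[0,0,-0.1],"hand":0.0}
  ]
}}

```text
time: 14.75
ee_pos: [0.5276, -0.0441, 0.1101]
eef_rot: [0.135, 0.991, 0.001, -0.001]
ft_force: [0.6, -1.2, -5.2]
width: 0.0094
```

```bash
python3 -c "from h import *;st()"
```

```text
t 14.75 pos [ 0.5276 -0.0441  0.1101] th 2.871 toolz [-0.002  0.001 -1.   ] q7 1.05 F [ 0.6 -1.2 -5.2] M [-0.123 -0.196  0.423] T7 1.6699 w 0.0094
```

Request:
{"op": "apply_moves", "data": {
  "deltas": [
    {"translation":[0,0,-0.0006],"turn":[0,0,-0.1],"hand":0.0}
  ]
}}

```text
time: 14.85
ee_pos: [0.5276, -0.0439, 0.1096]
eef_rot: [0.186, 0.983, 0.001, -0.001]
ft_force: [0.9, -1.6, -6.6]
width: 0.0095
```

```bash
python3 -c "from h import *;st()"
```

```text
t 14.85 pos [ 0.5276 -0.0439  0.1096] th 2.768 toolz [-0.002  0.002 -1.   ] q7 0.95 F [ 0.9 -1.6 -6.6] M [-0.179 -0.285  0.431] T7 1.6484 w 0.0095
```

Request:
{"op": "apply_moves", "data": {
  "deltas": [
    {"translation":[0,0,-0.0008],"turn":[0,0,-0.1],"hand":0.0}
  ]
}}

```text
time: 14.95
ee_pos: [0.5277, -0.0437, 0.1091]
eef_rot: [0.236, 0.972, 0.001, -0.001]
ft_force: [-0.5, -1.8, -2.2]
width: 0.0095
```

```bash
python3 -c "from h import *;st()"
```

```text
t 14.95 pos [ 0.5277 -0.0437  0.1091] th 2.665 toolz [-0.001  0.002 -1.   ] q7 0.86 F [-0.5 -1.8 -2.2] M [-0.206  0.029  0.44 ] T7 1.6344 w 0.0095
```

Request:
{"op": "apply_moves", "data": {
  "deltas": [
    {"translation":[0,0,-0.0006],"turn":[0,0,-0.1],"hand":0.0}
  ]
}}

```text
time: 15.05
ee_pos: [0.5278, -0.0435, 0.1087]
eef_rot: [0.286, 0.958, 0.001, -0.001]
ft_force: [1.3, -2.0, -6.4]
width: 0.0099
```

```bash
python3 -c "from h import *;st()"
```

```text
t 15.05 pos [ 0.5278 -0.0435  0.1087] th 2.562 toolz [-0.001  0.002 -1.   ] q7 0.76 F [ 1.3 -2.  -6.4] M [-0.206 -0.26   0.442] T7 1.6055 w 0.0099
```

Request:
{"op": "apply_moves", "data": {
  "deltas": [
    {"translation":[0,0,-0.0006],"turn":[0,0,-0.1],"hand":0.0}
  ]
}}

```text
time: 15.15
ee_pos: [0.5279, -0.0434, 0.1082]
eef_rot: [0.335, 0.942, 0.001, -0.0]
ft_force: [0.9, -2.1, -6.6]
width: 0.0094
```

```bash
python3 -c "from h import *;st()"
```

```text
t 15.15 pos [ 0.5279 -0.0434  0.1082] th 2.458 toolz [-0.     0.002 -1.   ] q7 0.66 F [ 0.9 -2.1 -6.6] M [-0.237 -0.334  0.399] T7 1.6044 w 0.0094
```

Request:
{"op": "apply_moves", "data": {
  "deltas": [
    {"translation":[0,0,-0.0008],"turn":[0,0,-0.1],"hand":0.0}
  ]
}}

```text
time: 15.25
ee_pos: [0.5281, -0.0432, 0.1078]
eef_rot: [0.383, 0.924, 0.001, -0.0]
ft_force: [-1.2, -1.5, -1.0]
width: 0.0092
```

```bash
python3 -c "from h import *;st()"
```

```text
t 15.25 pos [ 0.5281 -0.0432  0.1078] th 2.355 toolz [ 0.     0.001 -1.   ] q7 0.57 F [-1.2 -1.5 -1. ] M [-0.35   0.078  0.408] T7 1.6067 w 0.0092
```

Request:
{"op": "apply_moves", "data": {
  "deltas": [
    {"translation":[0,0,-0.0006],"turn":[0,0,-0.1],"hand":0.0}
  ]
}}

```text
time: 15.35
ee_pos: [0.5282, -0.043, 0.1075]
eef_rot: [0.43, 0.903, 0.001, 0.0]
ft_force: [-0.0, -2.4, -6.1]
width: 0.0096
```

```bash
python3 -c "from h import *;st()"
```

```text
t 15.35 pos [ 0.5282 -0.043   0.1075] th 2.252 toolz [ 0.001  0.001 -1.   ] q7 0.47 F [-0.  -2.4 -6.1] M [-0.251 -0.256  0.492] T7 1.5528 w 0.0096
```

Request:
{"op": "apply_moves", "data": {
  "deltas": [
    {"translation":[0,0,-0.0006],"turn":[0,0,-0.1],"hand":0.0}
  ]
}}

```text
time: 15.45
ee_pos: [0.5284, -0.043, 0.1071]
eef_rot: [0.476, 0.879, 0.001, 0.001]
ft_force: [1.5, -1.6, -5.4]
width: 0.0094
```

```bash
python3 -c "from h import *;st()"
```

```text
t 15.45 pos [ 0.5284 -0.043   0.1071] th 2.149 toolz [ 0.002  0.001 -1.   ] q7 0.37 F [ 1.5 -1.6 -5.4] M [-0.333 -0.336  0.567] T7 1.5248 w 0.0094
```

Request:
{"op": "apply_moves", "data": {
  "deltas": [
    {"translation":[0,0,-0.0004],"turn":[0,0,-0.04],"hand":0.0}
  ]
}}

```text
time: 15.55
ee_pos: [0.5285, -0.0428, 0.1069]
eef_rot: [0.495, 0.869, 0.001, 0.001]
ft_force: [-0.6, -2.7, -3.4]
width: 0.0097
```

```bash
python3 -c "from h import *;st()"
```

```text
t 15.55 pos [ 0.5285 -0.0428  0.1069] th 2.106 toolz [ 0.002  0.    -1.   ] q7 0.33 F [-0.6 -2.7 -3.4] M [-0.437  0.015  0.511] T7 -0.6181 w 0.0097
```

Request:
{"op": "apply_moves", "data": {
  "deltas": [
    {"translation":[0,0,0],"turn":[0,0,0],"hand":0.04},
    {"translation":[0,0,0],"turn":[0,0,0],"hand":0.04},
    {"translation":[0,0,0.02],"turn":[0,0,0],"hand":0.04},
    {"translation":[0,0,0.036],"turn":[0,0,0.14],"hand":0.04},
    {"translation":[0.03,0.006,0],"turn":[0,0,0.14],"hand":0.04}
  ]
}}

```text
time: 16.05
ee_pos: [0.5587, -0.0355, 0.1678]
eef_rot: [0.363, 0.932, 0.001, 0.002]
ft_force: [1.1, 0.1, 0.7]
width: 0.0375
```

Request:
{"op": "apply_moves", "data": {
  "deltas": [
    {"translation":[0.035,0.006,0],"turn":[0,0,0.145],"hand":0.04},
    {"translation":[0.025,0.005,0],"turn":[0,0,0.145],"hand":0.04},
    {"translation":[0.01,0.002,0],"turn":[0,0,0.145],"hand":0.04},
    {"translation":[0,0,0],"turn":[0,0,0.145],"hand":0.04},
    {"translation":[0,0,0],"turn":[0,0,0.145],"hand":0.04}
  ]
}}

```text
time: 16.55
ee_pos: [0.6366, -0.0199, 0.1723]
eef_rot: [-0.004, 1.0, 0.005, 0.006]
ft_force: [0.3, 0.2, 0.4]
width: 0.0397
```

```bash
python3 -c "from h import *;st(.628,-.0245,3.108)"
```

```text
t 16.55 pos [ 0.6366 -0.0199  0.1723] th -3.133 toolz [ 0.012  0.01  -1.   ] q7 1.25 F [0.3 0.2 0.4] M [ 0.104 -0.126 -0.001] T7 -2.9314 w 0.0397
to go [-0.0086 -0.0046] turn 6.241
```

Request:
{"op": "apply_moves", "data": {
  "deltas": [
    {"translation":[-0.0085,-0.0045,-0.024],"turn":[-0.01,0.012,-0.06],"hand":0.04},
    {"translation":[0,0,-0.024],"turn":[0,0,0],"hand":0.036}
  ]
}}

```text
time: 16.75
ee_pos: [0.6308, -0.0234, 0.1273]
eef_rot: [0.022, 1.0, 0.001, 0.004]
ft_force: [-0.6, -0.4, -1.5]
width: 0.0378
```

```bash
python3 -c "from h import *;st(.628,-.0245,3.108)"
```

```text
t 16.75 pos [ 0.6308 -0.0234  0.1273] th 3.098 toolz [ 0.008  0.001 -1.   ] q7 1.18 F [-0.6 -0.4 -1.5] M [ 0.114 -0.108 -0.009] T7 -0.3881 w 0.0378
to go [-0.0028 -0.0011] turn 0.01
```

Grip knob D, then the first check strokes.

Request:
{"op": "apply_moves", "data": {
  "deltas": [
    {"translation":[-0.0033,-0.0011,-0.019],"turn":[-0.001,0.008,0.01],"hand":0.0},
    {"translation":[0,0,0],"turn":[0,0,0],"hand":0.0},
    {"translation":[0,0,0],"turn":[0,0,0],"hand":0.0},
    {"translation":[0,0,0],"turn":[0,0,0],"hand":0.0},
    {"translation":[0,0,0],"turn":[0,0,0],"hand":0.0}
  ],
  "newtons": 60
}}

```text
time: 17.25
ee_pos: [0.6272, -0.0241, 0.1071]
eef_rot: [0.015, 1.0, 0.001, -0.001]
ft_force: [0.4, 0.1, -8.8]
width: 0.0096
```

```bash
python3 -c "from h import *;st()"
```

```text
t 17.25 pos [ 0.6272 -0.0241  0.1071] th 3.111 toolz [-0.002  0.002 -1.   ] q7 1.18 F [ 0.4  0.1 -8.8] M [ 0.118 -0.369  0.127] T7 -0.1365 w 0.0096
```

Request:
{"op": "apply_moves", "data": {
  "deltas": [
    {"translation":[0,0,0],"turn":[0,0,0],"hand":0.0},
    {"translation":[0,0,-0.0005],"turn":[0,0,-0.08],"hand":0.0}
  ]
}}

```text
time: 17.45
ee_pos: [0.6273, -0.024, 0.1068]
eef_rot: [0.055, 0.998, 0.001, -0.001]
ft_force: [0.6, -0.2, -4.1]
width: 0.0098
```

```bash
python3 -c "from h import *;st()"
```

```text
t 17.45 pos [ 0.6273 -0.024   0.1068] th 3.032 toolz [-0.001  0.002 -1.   ] q7 1.11 F [ 0.6 -0.2 -4.1] M [ 0.178 -0.097  0.561] T7 2.1596 w 0.0098
```

Request:
{"op": "apply_moves", "data": {
  "deltas": [
    {"translation":[0,0,-0.0005],"turn":[0,0,-0.06],"hand":0.0}
  ]
}}

```text
time: 17.55
ee_pos: [0.6273, -0.0239, 0.1066]
eef_rot: [0.086, 0.996, 0.001, -0.001]
ft_force: [-0.4, 0.8, -3.6]
width: 0.0098
```

```bash
python3 -c "from h import *;st()"
```

```text
t 17.55 pos [ 0.6273 -0.0239  0.1066] th 2.97 toolz [-0.001  0.002 -1.   ] q7 1.05 F [-0.4  0.8 -3.6] M [ 0.029 -0.07   0.517] T7 0.3703 w 0.0098
```

Request:
{"op": "apply_moves", "data": {
  "deltas": [
    {"translation":[0,0,-0.0006],"turn":[0,0,-0.08],"hand":0.0}
  ]
}}

```text
time: 17.65
ee_pos: [0.6273, -0.0238, 0.1063]
eef_rot: [0.126, 0.992, 0.001, -0.0]
ft_force: [0.7, 0.9, -2.7]
width: 0.0094
```

```bash
python3 -c "from h import *;st()"
```

```text
t 17.65 pos [ 0.6273 -0.0238  0.1063] th 2.888 toolz [-0.001  0.002 -1.   ] q7 0.98 F [ 0.7  0.9 -2.7] M [-0.002 -0.132  0.637] T7 1.3032 w 0.0094
```

Request:
{"op": "apply_moves", "data": {
  "deltas": [
    {"translation":[0,0,-0.0006],"turn":[0,0,-0.08],"hand":0.0}
  ]
}}

```text
time: 17.75
ee_pos: [0.6273, -0.0236, 0.106]
eef_rot: [0.167, 0.986, 0.001, -0.0]
ft_force: [0.3, 1.1, -4.5]
width: 0.0098
```

```bash
python3 -c "from h import *;st()"
```

```text
t 17.75 pos [ 0.6273 -0.0236  0.106 ] th 2.806 toolz [-0.     0.002 -1.   ] q7 0.9 F [ 0.3  1.1 -4.5] M [-0.008 -0.232  0.635] T7 0.9709 w 0.0098
```

Request:
{"op": "apply_moves", "data": {
  "deltas": [
    {"translation":[0,0,-0.0005],"turn":[0,0,-0.05],"hand":0.0}
  ]
}}

```text
time: 17.85
ee_pos: [0.6274, -0.0234, 0.1058]
eef_rot: [0.193, 0.981, 0.001, -0.0]
ft_force: [0.6, -0.5, -3.2]
width: 0.0095
```

```bash
python3 -c "from h import *;st()"
```

```text
t 17.85 pos [ 0.6274 -0.0234  0.1058] th 2.754 toolz [ 0.     0.002 -1.   ] q7 0.85 F [ 0.6 -0.5 -3.2] M [-0.066 -0.148  0.648] T7 -0.1049 w 0.0095
```

Request:
{"op": "apply_moves", "data": {
  "deltas": [
    {"translation":[0,0,0],"turn":[0,0,0],"hand":0.04},
    {"translation":[0,0,0],"turn":[0,0,0],"hand":0.04},
    {"translation":[0,0,0.02],"turn":[0,0,0],"hand":0.04},
    {"translation":[0,0,0.036],"turn":[0,0,0.14],"hand":0.04},
    {"translation":[-0.03,0.019,0],"turn":[0,0,0.14],"hand":0.04}
  ]
}}

```text
time: 18.35
ee_pos: [0.6002, -0.0063, 0.1655]
eef_rot: [0.051, 0.999, 0.001, 0.002]
ft_force: [-0.1, -0.0, -0.3]
width: 0.0374
```

Request:
{"op": "apply_moves", "data": {
  "deltas": [
    {"translation":[-0.035,0.023,0],"turn":[0,0,0.14],"hand":0.04},
    {"translation":[-0.035,0.023,0],"turn":[0,0,0],"hand":0.04},
    {"translation":[-0.01,0.006,0],"turn":[0,0,0],"hand":0.04},
    {"translation":[0,0,0],"turn":[0,0,0],"hand":0.04}
  ]
}}

```text
time: 18.75
ee_pos: [0.5169, 0.0501, 0.1684]
eef_rot: [-0.029, 1.0, -0.0, 0.004]
ft_force: [0.2, 0.2, -0.5]
width: 0.0403
```

```bash
python3 -c "from h import *;st(.5073,.0547,3.185)"
```

```text
t 18.75 pos [0.5169 0.0501 0.1684] th -3.084 toolz [ 0.008  0.    -1.   ] q7 1.23 F [ 0.2  0.2 -0.5] M [ 0.087 -0.178  0.017] T7 -0.0038 w 0.0403
to go [-0.0096  0.0046] turn 6.269
```

Request:
{"op": "apply_moves", "data": {
  "deltas": [
    {"translation":[-0.0096,0.0046,-0.022],"turn":[0,0.008,-0.014],"hand":0.04},
    {"translation":[0,0,-0.022],"turn":[0,0,0],"hand":0.036}
  ]
}}

```text
time: 18.95
ee_pos: [0.5109, 0.0538, 0.1269]
eef_rot: [-0.021, 1.0, -0.001, 0.004]
ft_force: [-0.1, -0.4, -0.7]
width: 0.0376
```

```bash
python3 -c "from h import *;st(.5073,.0547,3.185-2*np.pi)"
```

```text
t 18.95 pos [0.5109 0.0538 0.1269] th -3.099 toolz [ 0.008 -0.001 -1.   ] q7 1.17 F [-0.1 -0.4 -0.7] M [ 0.074 -0.126 -0.009] T7 0.3309 w 0.0376
to go [-0.0036  0.0009] turn 0.001
```

Request:
{"op": "apply_moves", "data": {
  "deltas": [
    {"translation":[-0.004,0.0009,-0.021],"turn":[0,0.008,0],"hand":0.0},
    {"translation":[0,0,0],"turn":[0,0,0],"hand":0.0},
    {"translation":[0,0,0],"turn":[0,0,0],"hand":0.0},
    {"translation":[0,0,0],"turn":[0,0,0],"hand":0.0},
    {"translation":[0,0,0],"turn":[0,0,0],"hand":0.0}
  ],
  "newtons": 60
}}

```text
time: 19.45
ee_pos: [0.5094, 0.0549, 0.105]
eef_rot: [-0.021, 1.0, 0.002, -0.001]
ft_force: [1.7, 3.2, -13.8]
width: 0.0096
```

```bash
python3 -c "from h import *;st()"
```

```text
t 19.45 pos [0.5094 0.0549 0.105 ] th -3.099 toolz [-0.001  0.004 -1.   ] q7 1.15 F [  1.7   3.2 -13.8] M [ 0.665 -0.425  0.228] T7 -0.3161 w 0.0096
```

Request:
{"op": "apply_moves", "data": {
  "deltas": [
    {"translation":[0,0,0],"turn":[0,0,0],"hand":0.0},
    {"translation":[0,0,-0.0005],"turn":[0,0,-0.08],"hand":0.0}
  ]
}}

```text
time: 19.65
ee_pos: [0.5094, 0.0549, 0.1046]
eef_rot: [0.018, 1.0, 0.002, -0.001]
ft_force: [-0.7, 1.8, -6.2]
width: 0.0095
```

```bash
python3 -c "from h import *;st()"
```

```text
t 19.65 pos [0.5094 0.0549 0.1046] th 3.105 toolz [-0.002  0.005 -1.   ] q7 1.07 F [-0.7  1.8 -6.2] M [0.245 0.016 0.591] T7 2.128 w 0.0095
```

Request:
{"op": "apply_moves", "data": {
  "deltas": [
    {"translation":[0,0,-0.0005],"turn":[0,0,-0.06],"hand":0.0}
  ]
}}

```text
time: 19.75
ee_pos: [0.5094, 0.0548, 0.1044]
eef_rot: [0.049, 0.999, 0.002, -0.001]
ft_force: [-0.7, 0.9, -6.8]
width: 0.0099
```

```bash
python3 -c "from h import *;st()"
```

```text
t 19.75 pos [0.5094 0.0548 0.1044] th 3.043 toolz [-0.001  0.004 -1.   ] q7 1.02 F [-0.7  0.9 -6.8] M [0.327 0.036 0.644] T7 0.3355 w 0.0099
```

Request:
{"op": "apply_moves", "data": {
  "deltas": [
    {"translation":[0,0,-0.0007],"turn":[0,0,-0.06],"hand":0.0}
  ]
}}

```text
time: 19.85
ee_pos: [0.5094, 0.0548, 0.1041]
eef_rot: [0.08, 0.997, 0.002, -0.001]
ft_force: [-1.5, 1.7, -3.5]
width: 0.0097
```

```bash
python3 -c "from h import *;st()"
```

```text
t 19.85 pos [0.5094 0.0548 0.1041] th 2.981 toolz [-0.001  0.004 -1.   ] q7 0.96 F [-1.5  1.7 -3.5] M [0.22  0.31  0.614] T7 0.5896 w 0.0097
```

Request:
{"op": "apply_moves", "data": {
  "deltas": [
    {"translation":[0,0,-0.0005],"turn":[0,0,-0.05],"hand":0.0}
  ]
}}

```text
time: 19.95
ee_pos: [0.5094, 0.0548, 0.104]
eef_rot: [0.106, 0.994, 0.002, -0.001]
ft_force: [-1.2, 0.9, -7.1]
width: 0.0098
```

```bash
python3 -c "from h import *;st()"
```

```text
t 19.95 pos [0.5094 0.0548 0.104 ] th 2.93 toolz [-0.001  0.004 -1.   ] q7 0.91 F [-1.2  0.9 -7.1] M [ 0.261 -0.012  0.638] T7 0.1933 w 0.0098
```

Request:
{"op": "apply_moves", "data": {
  "deltas": [
    {"translation":[0,0,0],"turn":[0,0,0],"hand":0.04},
    {"translation":[0,0,0],"turn":[0,0,0],"hand":0.04},
    {"translation":[0,0,0.02],"turn":[0,0,0],"hand":0.04},
    {"translation":[0,0,0.04],"turn":[0,0,-0.1],"hand":0.04},
    {"translation":[0.03,0.007,0],"turn":[0,0,-0.1],"hand":0.04}
  ]
}}

```text
time: 20.45
ee_pos: [0.5411, 0.0595, 0.1707]
eef_rot: [0.206, 0.979, 0.001, 0.003]
ft_force: [0.7, -0.0, 0.6]
width: 0.0377
```

Request:
{"op": "apply_moves", "data": {
  "deltas": [
    {"translation":[0.035,0.008,0],"turn":[0,0,-0.1],"hand":0.04},
    {"translation":[0.025,0.005,0],"turn":[0,0,0],"hand":0.04},
    {"translation":[0.002,0.001,0],"turn":[0,0,0],"hand":0.04},
    {"translation":[0,0,0],"turn":[0,0,0],"hand":0.04}
  ]
}}

```text
time: 20.85
ee_pos: [0.6104, 0.072, 0.1754]
eef_rot: [0.259, 0.966, 0.001, 0.007]
ft_force: [-0.6, -0.3, 0.3]
width: 0.0397
```

```bash
python3 -c "from h import *;st(.6065,.0762,2.621)"
```

```text
t 20.85 pos [0.6104 0.072  0.1754] th 2.618 toolz [ 0.015 -0.001 -1.   ] q7 0.59 F [-0.6 -0.3  0.3] M [ 0.092 -0.14   0.061] T7 -0.1599 w 0.0397
to go [-0.0039  0.0042] turn 0.003
```

Request:
{"op": "apply_moves", "data": {
  "deltas": [
    {"translation":[-0.0039,0.0042,-0.026],"turn":[0,0.015,0.003],"hand":0.04},
    {"translation":[0,0,-0.024],"turn":[0,0,0],"hand":0.036}
  ]
}}

```text
time: 21.05
ee_pos: [0.6073, 0.0764, 0.1274]
eef_rot: [0.257, 0.966, 0.0, 0.002]
ft_force: [0.0, 0.3, -0.8]
width: 0.0381
```

```bash
python3 -c "from h import *;st(.6065,.0762,2.621)"
```

```text
t 21.05 pos [0.6073 0.0764 0.1274] th 2.622 toolz [ 0.005 -0.001 -1.   ] q7 0.56 F [ 0.   0.3 -0.8] M [ 0.091 -0.113 -0.002] T7 0.2518 w 0.0381
to go [-0.0008 -0.0002] turn -0.001
```

Request:
{"op": "apply_moves", "data": {
  "deltas": [
    {"translation":[-0.001,-0.0002,-0.02],"turn":[0,0.005,0],"hand":0.0},
    {"translation":[0,0,0],"turn":[0,0,0],"hand":0.0},
    {"translation":[0,0,0],"turn":[0,0,0],"hand":0.0},
    {"translation":[0,0,0],"turn":[0,0,0],"hand":0.0},
    {"translation":[0,0,0],"turn":[0,0,0],"hand":0.0}
  ],
  "newtons": 60
}}

```text
time: 21.55
ee_pos: [0.6041, 0.078, 0.1038]
eef_rot: [0.255, 0.967, 0.001, -0.001]
ft_force: [3.8, -0.2, -10.9]
width: 0.0096
```

```bash
python3 -c "from h import *;st()"
```

```text
t 21.55 pos [0.6041 0.078  0.1038] th 2.626 toolz [-0.002  0.003 -1.   ] q7 0.55 F [  3.8  -0.2 -10.9] M [ 0.037 -0.939  0.142] T7 -0.2319 w 0.0096
```

Request:
{"op": "apply_moves", "data": {
  "deltas": [
    {"translation":[0,0,0],"turn":[0,0,0],"hand":0.0},
    {"translation":[0,0,-0.0005],"turn":[0,0,-0.08],"hand":0.0}
  ]
}}

```text
time: 21.75
ee_pos: [0.6043, 0.0783, 0.1035]
eef_rot: [0.293, 0.956, 0.002, -0.001]
ft_force: [3.1, 2.9, -8.3]
width: 0.0094
```

```bash
python3 -c "from h import *;st()"
```

```text
t 21.75 pos [0.6043 0.0783 0.1035] th 2.547 toolz [-0.001  0.004 -1.   ] q7 0.48 F [ 3.1  2.9 -8.3] M [ 0.551 -0.808  0.576] T7 2.1624 w 0.0094
```

Request:
{"op": "apply_moves", "data": {
  "deltas": [
    {"translation":[0,0,-0.0005],"turn":[0,0,-0.08],"hand":0.0}
  ]
}}

```text
time: 21.85
ee_pos: [0.6045, 0.0786, 0.1032]
eef_rot: [0.332, 0.943, 0.002, -0.001]
ft_force: [4.9, 2.4, -10.2]
width: 0.0095
```

```bash
python3 -c "from h import *;st()"
```

```text
t 21.85 pos [0.6045 0.0786 0.1032] th 2.464 toolz [ 0.001  0.005 -1.   ] q7 0.4 F [  4.9   2.4 -10.2] M [ 0.476 -1.     0.661] T7 1.0448 w 0.0095
```

Request:
{"op": "apply_moves", "data": {
  "deltas": [
    {"translation":[0,0,-0.0005],"turn":[0,0,-0.08],"hand":0.0}
  ]
}}

```text
time: 21.95
ee_pos: [0.6048, 0.079, 0.103]
eef_rot: [0.371, 0.929, 0.003, -0.0]
ft_force: [5.8, 1.1, -10.2]
width: 0.0094
```

```bash
python3 -c "from h import *;st()"
```

```text
t 21.95 pos [0.6048 0.079  0.103 ] th 2.382 toolz [ 0.002  0.005 -1.   ] q7 0.33 F [  5.8   1.1 -10.2] M [ 0.405 -1.04   0.624] T7 1.0006 w 0.0094
```

Request:
{"op": "apply_moves", "data": {
  "deltas": [
    {"translation":[0.001,0.0003,-0.0012],"turn":[0,0,-0.06],"hand":0.0}
  ]
}}

```text
time: 22.05
ee_pos: [0.6052, 0.0793, 0.1025]
eef_rot: [0.399, 0.917, 0.002, -0.0]
ft_force: [-8.0, -1.4, 7.7]
width: 0.0096
```

```bash
python3 -c "from h import *;st()"
```

```text
t 22.05 pos [0.6052 0.0793 0.1025] th 2.32 toolz [ 0.001  0.004 -1.   ] q7 0.27 F [-8.  -1.4  7.7] M [-0.49   1.822  0.518] T7 0.4142 w 0.0096
```

Request:
{"op": "apply_moves", "data": {
  "deltas": [
    {"translation":[0.001,0.0003,-0.0008],"turn":[0,0,-0.06],"hand":0.0}
  ]
}}

```text
time: 22.15
ee_pos: [0.6054, 0.0795, 0.1023]
eef_rot: [0.427, 0.904, 0.002, -0.001]
ft_force: [-5.8, -1.9, 0.9]
width: 0.0096
```

```bash
python3 -c "from h import *;st()"
```

```text
t 22.15 pos [0.6054 0.0795 0.1023] th 2.258 toolz [ 0.     0.003 -1.   ] q7 0.21 F [-5.8 -1.9  0.9] M [-0.271  1.16   0.596] T7 0.5688 w 0.0096
```

Request:
{"op": "apply_moves", "data": {
  "deltas": [
    {"translation":[0,0,0],"turn":[0,0,0],"hand":0.04},
    {"translation":[0,0,0],"turn":[0,0,0],"hand":0.04},
    {"translation":[0,0,0.02],"turn":[0,0,0],"hand":0.04},
    {"translation":[0,0,0.042],"turn":[0,0,-0.1],"hand":0.04},
    {"translation":[-0.02,-0.032,0],"turn":[0,0,-0.05],"hand":0.04}
  ]
}}

```text
time: 22.65
ee_pos: [0.587, 0.0519, 0.1692]
eef_rot: [0.491, 0.871, 0.004, 0.0]
ft_force: [1.0, 0.5, 0.9]
width: 0.0375
```

Request:
{"op": "apply_moves", "data": {
  "deltas": [
    {"translation":[-0.024,-0.038,0],"turn":[0,0,0],"hand":0.04},
    {"translation":[-0.024,-0.038,0],"turn":[0,0,0],"hand":0.04},
    {"translation":[-0.006,-0.009,0],"turn":[0,0,0],"hand":0.04},
    {"translation":[0,0,0],"turn":[0,0,0],"hand":0.04}
  ]
}}

```text
time: 23.05
ee_pos: [0.5317, -0.0395, 0.1728]
eef_rot: [0.491, 0.871, 0.004, 0.004]
ft_force: [0.0, 0.5, 0.9]
width: 0.0399
```

```bash
python3 -c "from h import *;st(.528,-.0445,2.106)"
```

```text
t 23.05 pos [ 0.5317 -0.0395  0.1728] th 2.115 toolz [ 0.011  0.004 -1.   ] q7 0.38 F [0.  0.5 0.9] M [ 0.049 -0.126 -0.   ] T7 0.5274 w 0.0399
to go [-0.0037 -0.005 ] turn -0.009
```

Request:
{"op": "apply_moves", "data": {
  "deltas": [
    {"translation":[-0.0037,-0.005,-0.024],"turn":[-0.004,0.011,-0.009],"hand":0.04},
    {"translation":[0,0,-0.022],"turn":[0,0,0],"hand":0.036}
  ]
}}

```text
time: 23.25
ee_pos: [0.5313, -0.0435, 0.1296]
eef_rot: [0.494, 0.869, 0.001, 0.004]
ft_force: [-0.6, -0.9, -0.4]
width: 0.0379
```

```bash
python3 -c "from h import *;st(.528,-.0445,2.106)"
```

```text
t 23.25 pos [ 0.5313 -0.0435  0.1296] th 2.107 toolz [ 0.008 -0.002 -1.   ] q7 0.35 F [-0.6 -0.9 -0.4] M [-0.04  -0.071 -0.012] T7 0.3912 w 0.0379
to go [-0.0033 -0.001 ] turn -0.001
```

Request:
{"op": "apply_moves", "data": {
  "deltas": [
    {"translation":[-0.0033,-0.001,-0.02],"turn":[0.002,0.006,0],"hand":0.0},
    {"translation":[0,0,0],"turn":[0,0,0],"hand":0.0},
    {"translation":[0,0,0],"turn":[0,0,0],"hand":0.0},
    {"translation":[0,0,0],"turn":[0,0,0],"hand":0.0},
    {"translation":[0,0,0],"turn":[0,0,0],"hand":0.0}
  ],
  "newtons": 60
}}

```text
time: 23.75
ee_pos: [0.5274, -0.0409, 0.1086]
eef_rot: [0.491, 0.871, -0.001, -0.002]
ft_force: [-1.7, -2.4, -6.5]
width: 0.0098
```

```bash
python3 -c "from h import *;st()"
```

```text
t 23.75 pos [ 0.5274 -0.0409  0.1086] th 2.115 toolz [-0.004  0.    -1.   ] q7 0.34 F [-1.7 -2.4 -6.5] M [-0.598  0.167 -0.055] T7 0.0336 w 0.0098
```

Request:
{"op": "apply_moves", "data": {
  "deltas": [
    {"translation":[0,0,0],"turn":[0,0,0],"hand":0.0},
    {"translation":[0,0,-0.0007],"turn":[0,0,-0.06],"hand":0.0}
  ]
}}

```text
time: 23.95
ee_pos: [0.5275, -0.0408, 0.1084]
eef_rot: [0.517, 0.856, -0.001, -0.002]
ft_force: [-1.4, -1.6, -2.1]
width: 0.0094
```

```bash
python3 -c "from h import *;st()"
```

```text
t 23.95 pos [ 0.5275 -0.0408  0.1084] th 2.056 toolz [-0.004  0.    -1.   ] q7 0.28 F [-1.4 -1.6 -2.1] M [-0.282  0.071  0.52 ] T7 1.5473 w 0.0094
```

Request:
{"op": "apply_moves", "data": {
  "deltas": [
    {"translation":[0,0,-0.0005],"turn":[0,0,-0.06],"hand":0.0}
  ]
}}

```text
time: 24.05
ee_pos: [0.5277, -0.0407, 0.1083]
eef_rot: [0.542, 0.84, -0.001, -0.001]
ft_force: [0.5, -1.1, -7.6]
width: 0.0096
```

```bash
python3 -c "from h import *;st()"
```

```text
t 24.05 pos [ 0.5277 -0.0407  0.1083] th 1.995 toolz [-0.003  0.    -1.   ] q7 0.22 F [ 0.5 -1.1 -7.6] M [-0.28  -0.311  0.579] T7 0.6839 w 0.0096
```

Request:
{"op": "apply_moves", "data": {
  "deltas": [
    {"translation":[0,0,-0.0005],"turn":[0,0,-0.06],"hand":0.0}
  ]
}}

```text
time: 24.15
ee_pos: [0.528, -0.0405, 0.1081]
eef_rot: [0.568, 0.823, -0.001, -0.001]
ft_force: [0.6, -2.5, -7.6]
width: 0.0092
```

```bash
python3 -c "from h import *;st()"
```

```text
t 24.15 pos [ 0.528  -0.0405  0.1081] th 1.934 toolz [-0.003 -0.    -1.   ] q7 0.16 F [ 0.6 -2.5 -7.6] M [-0.361 -0.263  0.606] T7 0.6486 w 0.0092
```

Request:
{"op": "apply_moves", "data": {
  "deltas": [
    {"translation":[0,0,-0.0009],"turn":[0,0,-0.07],"hand":0.0}
  ]
}}

```text
time: 24.25
ee_pos: [0.5283, -0.0404, 0.1077]
eef_rot: [0.597, 0.802, -0.001, -0.001]
ft_force: [-0.7, -1.2, -1.2]
width: 0.01
```

```bash
python3 -c "from h import *;st()"
```

```text
t 24.25 pos [ 0.5283 -0.0404  0.1077] th 1.862 toolz [-0.002 -0.001 -1.   ] q7 0.09 F [-0.7 -1.2 -1.2] M [-0.352  0.199  0.563] T7 1.0139 w 0.01
```

Request:
{"op": "apply_moves", "data": {
  "deltas": [
    {"translation":[0,0,-0.0006],"turn":[0,0,-0.07],"hand":0.0}
  ]
}}

```text
time: 24.35
ee_pos: [0.5286, -0.0403, 0.1075]
eef_rot: [0.625, 0.781, -0.001, -0.0]
ft_force: [0.0, -2.3, -6.8]
width: 0.0098
```

```bash
python3 -c "from h import *;st()"
```

```text
t 24.35 pos [ 0.5286 -0.0403  0.1075] th 1.791 toolz [-0.001 -0.001 -1.   ] q7 0.02 F [ 0.  -2.3 -6.8] M [-0.352 -0.141  0.605] T7 0.8075 w 0.0098
```

Request:
{"op": "apply_moves", "data": {
  "deltas": [
    {"translation":[0,0,-0.0005],"turn":[0,0,-0.05],"hand":0.0}
  ]
}}

```text
time: 24.45
ee_pos: [0.5288, -0.0403, 0.1073]
eef_rot: [0.645, 0.764, -0.001, 0.0]
ft_force: [0.5, -2.1, -7.7]
width: 0.0097
```

```bash
python3 -c "from h import *;st()"
```

```text
t 24.45 pos [ 0.5288 -0.0403  0.1073] th 1.74 toolz [-0.001 -0.001 -1.   ] q7 -0.02 F [ 0.5 -2.1 -7.7] M [-0.469 -0.129  0.682] T7 0.0592 w 0.0097
```

Request:
{"op": "apply_moves", "data": {
  "deltas": [
    {"translation":[0,0,0],"turn":[0,0,0],"hand":0.04},
    {"translation":[0,0,0],"turn":[0,0,0],"hand":0.04},
    {"translation":[0,0,0.02],"turn":[0,0,0],"hand":0.04},
    {"translation":[0,0,0.036],"turn":[0,0,0.14],"hand":0.04},
    {"translation":[0.03,0.005,0],"turn":[0,0,0.145],"hand":0.04}
  ]
}}

```text
time: 24.95
ee_pos: [0.5602, -0.0338, 0.1696]
eef_rot: [0.525, 0.851, 0.0, 0.003]
ft_force: [1.6, -0.0, 1.0]
width: 0.0378
```

Request:
{"op": "apply_moves", "data": {
  "deltas": [
    {"translation":[0.035,0.005,0],"turn":[0,0,0.145],"hand":0.04},
    {"translation":[0.022,0.002,0],"turn":[0,0,0.145],"hand":0.04},
    {"translation":[0.005,0,0],"turn":[0,0,0.145],"hand":0.04},
    {"translation":[0,0,0],"turn":[0,0,0.145],"hand":0.04},
    {"translation":[0,0,0],"turn":[0,0,0.145],"hand":0.04}
  ]
}}

```text
time: 25.45
ee_pos: [0.6309, -0.0242, 0.176]
eef_rot: [0.176, 0.984, 0.006, 0.007]
ft_force: [0.2, -1.0, 0.2]
width: 0.0404
```

```bash
python3 -c "from h import *;st(.6274,-.0238,2.754)"
```

```text
t 25.45 pos [ 0.6309 -0.0242  0.176 ] th 2.788 toolz [ 0.017  0.009 -1.   ] q7 0.92 F [ 0.2 -1.   0.2] M [ 0.07  -0.073 -0.011] T7 -2.9579 w 0.0404
to go [-0.0035  0.0004] turn -0.034
```

Request:
{"op": "apply_moves", "data": {
  "deltas": [
    {"translation":[-0.0035,0.0004,-0.026],"turn":[-0.009,0.017,-0.045],"hand":0.04},
    {"translation":[0,0,-0.024],"turn":[0,0,0],"hand":0.036}
  ]
}}

```text
time: 25.65
ee_pos: [0.6308, -0.023, 0.1299]
eef_rot: [0.194, 0.981, 0.001, 0.004]
ft_force: [-0.1, 0.2, -0.9]
width: 0.038
```

```bash
python3 -c "from h import *;st(.6274,-.0238,2.754)"
```

```text
t 25.65 pos [ 0.6308 -0.023   0.1299] th 2.75 toolz [ 0.008  0.001 -1.   ] q7 0.86 F [-0.1  0.2 -0.9] M [ 0.039 -0.118 -0.027] T7 -0.333 w 0.038
to go [-0.0034 -0.0008] turn 0.004
```

Request:
{"op": "apply_moves", "data": {
  "deltas": [
    {"translation":[-0.0034,-0.0008,-0.0225],"turn":[0,0.007,0.004],"hand":0.0},
    {"translation":[0,0,0],"turn":[0,0,0],"hand":0.0},
    {"translation":[0,0,0],"turn":[0,0,0],"hand":0.0},
    {"translation":[0,0,0],"turn":[0,0,0],"hand":0.0},
    {"translation":[0,0,0],"turn":[0,0,0],"hand":0.0}
  ],
  "newtons": 60
}}

```text
time: 26.15
ee_pos: [0.6283, -0.0237, 0.1083]
eef_rot: [0.191, 0.982, 0.001, 0.001]
ft_force: [-0.1, -3.0, -12.8]
width: 0.0093
```

```bash
python3 -c "from h import *;st()"
```

```text
t 26.15 pos [ 0.6283 -0.0237  0.1083] th 2.758 toolz [ 0.003  0.002 -1.   ] q7 0.85 F [ -0.1  -3.  -12.8] M [-0.387 -0.076  0.428] T7 -0.5338 w 0.0093
```

Request:
{"op": "apply_moves", "data": {
  "deltas": [
    {"translation":[0,0,0],"turn":[0,0,0],"hand":0.0},
    {"translation":[0,0,-0.0006],"turn":[0,0,-0.05],"hand":0.0}
  ]
}}

```text
time: 26.35
ee_pos: [0.6284, -0.0237, 0.108]
eef_rot: [0.215, 0.977, 0.001, 0.001]
ft_force: [-1.9, -1.1, -2.2]
width: 0.0094
```

```bash
python3 -c "from h import *;st()"
```

```text
t 26.35 pos [ 0.6284 -0.0237  0.108 ] th 2.709 toolz [ 0.003  0.001 -1.   ] q7 0.81 F [-1.9 -1.1 -2.2] M [-0.168  0.115  0.648] T7 1.1002 w 0.0094
```

Request:
{"op": "apply_moves", "data": {
  "deltas": [
    {"translation":[0,0,-0.0005],"turn":[0,0,-0.04],"hand":0.0}
  ]
}}

```text
time: 26.45
ee_pos: [0.6284, -0.0237, 0.1079]
eef_rot: [0.235, 0.972, 0.001, 0.001]
ft_force: [-1.5, -0.5, -4.4]
width: 0.0096
```

```bash
python3 -c "from h import *;st()"
```

```text
t 26.45 pos [ 0.6284 -0.0237  0.1079] th 2.668 toolz [ 0.003  0.001 -1.   ] q7 0.77 F [-1.5 -0.5 -4.4] M [-0.238  0.098  0.657] T7 0.0211 w 0.0096
```

Request:
{"op": "apply_moves", "data": {
  "deltas": [
    {"translation":[0,0,-0.0005],"turn":[0,0,-0.04],"hand":0.0}
  ]
}}

```text
time: 26.55
ee_pos: [0.6284, -0.0236, 0.1077]
eef_rot: [0.254, 0.967, 0.001, 0.002]
ft_force: [-0.1, -1.2, -5.7]
width: 0.0095
```

```bash
python3 -c "from h import *;st()"
```

```text
t 26.55 pos [ 0.6284 -0.0236  0.1077] th 2.627 toolz [ 0.004  0.001 -1.   ] q7 0.73 F [-0.1 -1.2 -5.7] M [-0.267 -0.047  0.695] T7 0.1028 w 0.0095
```

Request:
{"op": "apply_moves", "data": {
  "deltas": [
    {"translation":[0,0,0],"turn":[0,0,0],"hand":0.04},
    {"translation":[0,0,0],"turn":[0,0,0],"hand":0.04},
    {"translation":[0,0,0.02],"turn":[0,0,0],"hand":0.04},
    {"translation":[0,0,0.036],"turn":[0,0,0.1],"hand":0.04},
    {"translation":[-0.033,0.021,0],"turn":[0,0,0.1],"hand":0.04}
  ]
}}

```text
time: 27.05
ee_pos: [0.5998, -0.0037, 0.169]
eef_rot: [0.155, 0.988, 0.002, 0.005]
ft_force: [1.0, 0.4, 0.3]
width: 0.0377
```

Request:
{"op": "apply_moves", "data": {
  "deltas": [
    {"translation":[-0.037,0.024,0],"turn":[0,0,0.09],"hand":0.04},
    {"translation":[-0.037,0.024,0],"turn":[0,0,0],"hand":0.04},
    {"translation":[-0.011,0.007,0],"turn":[0,0,0],"hand":0.04},
    {"translation":[0,0,0],"turn":[0,0,0],"hand":0.04}
  ]
}}

```text
time: 27.45
ee_pos: [0.5121, 0.0573, 0.173]
eef_rot: [0.103, 0.995, 0.003, 0.009]
ft_force: [0.5, -0.5, 0.1]
width: 0.0398
```

```bash
python3 -c "from h import *;st(.508,.0548,2.93)"
```

```text
t 27.45 pos [0.5121 0.0573 0.173 ] th 2.935 toolz [ 0.018  0.003 -1.   ] q7 0.98 F [ 0.5 -0.5  0.1] M [ 0.081 -0.191  0.039] T7 -0.0344 w 0.0398
to go [-0.0041 -0.0025] turn -0.005
```

Request:
{"op": "apply_moves", "data": {
  "deltas": [
    {"translation":[-0.0041,-0.0025,-0.026],"turn":[-0.003,0.018,-0.005],"hand":0.04},
    {"translation":[0,0,-0.024],"turn":[0,0,0],"hand":0.036}
  ]
}}

```text
time: 27.65
ee_pos: [0.5124, 0.0539, 0.1261]
eef_rot: [0.106, 0.994, -0.0, 0.005]
ft_force: [-0.3, 0.1, -0.8]
width: 0.038
```

```bash
python3 -c "from h import *;st(.508,.0548,2.93)"
```

```text
t 27.65 pos [0.5124 0.0539 0.1261] th 2.929 toolz [ 0.009 -0.001 -1.   ] q7 0.93 F [-0.3  0.1 -0.8] M [ 0.065 -0.127 -0.026] T7 0.5139 w 0.038
to go [-0.0044  0.0009] turn 0.001
```

Request:
{"op": "apply_moves", "data": {
  "deltas": [
    {"translation":[-0.0044,0.0009,-0.02],"turn":[0.001,0.008,0],"hand":0.0},
    {"translation":[0,0,0],"turn":[0,0,0],"hand":0.0},
    {"translation":[0,0,0],"turn":[0,0,0],"hand":0.0},
    {"translation":[0,0,0],"turn":[0,0,0],"hand":0.0},
    {"translation":[0,0,0],"turn":[0,0,0],"hand":0.0}
  ],
  "newtons": 60
}}

```text
time: 28.15
ee_pos: [0.5116, 0.0543, 0.1053]
eef_rot: [0.106, 0.994, 0.002, 0.0]
ft_force: [1.4, 4.0, -15.0]
width: 0.0097
```

```bash
python3 -c "from h import *;st()"
```

```text
t 28.15 pos [0.5116 0.0543 0.1053] th 2.929 toolz [ 0.001  0.005 -1.   ] q7 0.91 F [  1.4   4.  -15. ] M [ 0.908 -0.353  0.553] T7 -0.6245 w 0.0097
```

Request:
{"op": "apply_moves", "data": {
  "deltas": [
    {"translation":[0,0,0],"turn":[0,0,0],"hand":0.0},
    {"translation":[0,0,-0.0007],"turn":[0,0,-0.05],"hand":0.0}
  ]
}}

```text
time: 28.35
ee_pos: [0.5116, 0.0543, 0.1049]
eef_rot: [0.13, 0.991, 0.002, 0.0]
ft_force: [-3.0, -0.3, 0.2]
width: 0.0097
```

```bash
python3 -c "from h import *;st()"
```

```text
t 28.35 pos [0.5116 0.0543 0.1049] th 2.88 toolz [ 0.001  0.004 -1.   ] q7 0.86 F [-3.  -0.3  0.2] M [-0.11   0.499  0.619] T7 1.1102 w 0.0097
```

Request:
{"op": "apply_moves", "data": {
  "deltas": [
    {"translation":[0,0,-0.0005],"turn":[0,0,-0.04],"hand":0.0}
  ]
}}

```text
time: 28.45
ee_pos: [0.5116, 0.0542, 0.1049]
eef_rot: [0.151, 0.989, 0.002, 0.001]
ft_force: [-1.4, 0.3, -4.1]
width: 0.0095
```

```bash
python3 -c "from h import *;st()"
```

```text
t 28.45 pos [0.5116 0.0542 0.1049] th 2.839 toolz [ 0.002  0.004 -1.   ] q7 0.82 F [-1.4  0.3 -4.1] M [0.099 0.258 0.647] T7 0.0098 w 0.0095
```

Request:
{"op": "apply_moves", "data": {
  "deltas": [
    {"translation":[0,0,-0.0005],"turn":[0,0,-0.04],"hand":0.0}
  ]
}}

```text
time: 28.55
ee_pos: [0.5116, 0.054, 0.1047]
eef_rot: [0.171, 0.985, 0.002, 0.001]
ft_force: [-0.8, 0.5, -6.9]
width: 0.0094
```

```bash
python3 -c "from h import *;st()"
```

```text
t 28.55 pos [0.5116 0.054  0.1047] th 2.798 toolz [ 0.002  0.003 -1.   ] q7 0.79 F [-0.8  0.5 -6.9] M [0.189 0.039 0.659] T7 0.1489 w 0.0094
```

Request:
{"op": "apply_moves", "data": {
  "deltas": [
    {"translation":[0,0,0],"turn":[0,0,0],"hand":0.04},
    {"translation":[0,0,0],"turn":[0,0,0],"hand":0.04},
    {"translation":[0,0,0.02],"turn":[0,0,0],"hand":0.04},
    {"translation":[0,0,0.038],"turn":[0,0,-0.13],"hand":0.04},
    {"translation":[0.028,0.008,0],"turn":[0,0,-0.13],"hand":0.04}
  ]
}}

```text
time: 29.05
ee_pos: [0.5411, 0.06, 0.169]
eef_rot: [0.3, 0.954, 0.001, 0.004]
ft_force: [1.5, 0.7, 0.2]
width: 0.0377
```

Request:
{"op": "apply_moves", "data": {
  "deltas": [
    {"translation":[0.032,0.009,0],"turn":[0,0,-0.13],"hand":0.04},
    {"translation":[0.024,0.007,0],"turn":[0,0,-0.13],"hand":0.04},
    {"translation":[0.002,0.002,0],"turn":[0,0,0],"hand":0.04},
    {"translation":[0,0,0],"turn":[0,0,0],"hand":0.04}
  ]
}}

```text
time: 29.45
ee_pos: [0.6058, 0.0776, 0.1735]
eef_rot: [0.427, 0.904, 0.002, 0.008]
ft_force: [0.2, 0.2, 0.1]
width: 0.0399
```

```bash
python3 -c "from h import *;st(.6065,.0757,2.258)"
```

```text
t 29.45 pos [0.6058 0.0776 0.1735] th 2.258 toolz [ 0.016 -0.003 -1.   ] q7 0.24 F [0.2 0.2 0.1] M [ 0.067 -0.108  0.043] T7 -0.418 w 0.0399
to go [ 0.0007 -0.0019] turn -0.0
```

Request:
{"op": "apply_moves", "data": {
  "deltas": [
    {"translation":[0.0007,-0.0019,-0.026],"turn":[0.003,0.016,0],"hand":0.04},
    {"translation":[0,0,-0.023],"turn":[0,0,0],"hand":0.036}
  ]
}}

```text
time: 29.65
ee_pos: [0.6078, 0.0756, 0.1275]
eef_rot: [0.425, 0.905, 0.001, 0.003]
ft_force: [-0.4, 0.3, 0.4]
width: 0.038
```

```bash
python3 -c "from h import *;st(.6065,.0757,2.258)"
```

```text
t 29.65 pos [0.6078 0.0756 0.1275] th 2.263 toolz [ 0.006  0.    -1.   ] q7 0.22 F [-0.4  0.3  0.4] M [-0.023 -0.09   0.039] T7 0.2905 w 0.038
to go [-0.0013  0.0001] turn -0.005
```

Request:
{"op": "apply_moves", "data": {
  "deltas": [
    {"translation":[-0.001,0.0001,-0.021],"turn":[0,0.005,-0.005],"hand":0.0},
    {"translation":[0,0,0],"turn":[0,0,0],"hand":0.0},
    {"translation":[0,0,0],"turn":[0,0,0],"hand":0.0},
    {"translation":[0,0,0],"turn":[0,0,0],"hand":0.0},
    {"translation":[0,0,0],"turn":[0,0,0],"hand":0.0}
  ],
  "newtons": 60
}}

```text
time: 30.15
ee_pos: [0.6073, 0.0767, 0.1069]
eef_rot: [0.423, 0.906, 0.004, 0.002]
ft_force: [5.9, 1.0, -18.9]
width: 0.0096
```

```bash
python3 -c "from h import *;st()"
```

```text
t 30.15 pos [0.6073 0.0767 0.1069] th 2.267 toolz [ 0.007  0.005 -1.   ] q7 0.22 F [  5.9   1.  -18.9] M [ 0.083 -1.175  0.325] T7 -0.3931 w 0.0096
```

Request:
{"op": "apply_moves", "data": {
  "deltas": [
    {"translation":[0,0,0],"turn":[0,0,0],"hand":0.0},
    {"translation":[0,0,-0.0007],"turn":[0,0,-0.05],"hand":0.0}
  ]
}}

```text
time: 30.35
ee_pos: [0.6074, 0.0768, 0.1066]
eef_rot: [0.444, 0.896, 0.004, 0.003]
ft_force: [2.6, 1.1, -6.0]
width: 0.0097
```

```bash
python3 -c "from h import *;st()"
```

```text
t 30.35 pos [0.6074 0.0768 0.1066] th 2.22 toolz [ 0.009  0.005 -1.   ] q7 0.17 F [ 2.6  1.1 -6. ] M [ 0.125 -0.392  0.676] T7 1.0258 w 0.0097
```

Request:
{"op": "apply_moves", "data": {
  "deltas": [
    {"translation":[0,0,-0.0005],"turn":[0,0,-0.04],"hand":0.0}
  ]
}}

```text
time: 30.45
ee_pos: [0.6074, 0.0768, 0.1065]
eef_rot: [0.462, 0.887, 0.005, 0.003]
ft_force: [4.4, 1.6, -10.3]
width: 0.0097
```

```bash
python3 -c "from h import *;st()"
```

```text
t 30.45 pos [0.6074 0.0768 0.1065] th 2.181 toolz [ 0.01   0.005 -1.   ] q7 0.14 F [  4.4   1.6 -10.3] M [ 0.147 -0.719  0.741] T7 -0.0521 w 0.0097
```

Request:
{"op": "apply_moves", "data": {
  "deltas": [
    {"translation":[0,0,-0.0005],"turn":[0,0,-0.04],"hand":0.0}
  ]
}}

```text
time: 30.55
ee_pos: [0.6075, 0.0769, 0.1064]
eef_rot: [0.48, 0.877, 0.005, 0.004]
ft_force: [7.2, 2.7, -12.3]
width: 0.0095
```

```bash
python3 -c "from h import *;st()"
```

```text
t 30.55 pos [0.6075 0.0769 0.1064] th 2.141 toolz [ 0.011  0.005 -1.   ] q7 0.1 F [  7.2   2.7 -12.3] M [ 0.313 -1.21   0.69 ] T7 0.0577 w 0.0095
```

Request:
{"op": "apply_moves", "data": {
  "deltas": [
    {"translation":[0,0,0],"turn":[0,0,0],"hand":0.04},
    {"translation":[0,0,0],"turn":[0,0,0],"hand":0.04},
    {"translation":[0,0,0.02],"turn":[0,0,0],"hand":0.04},
    {"translation":[0,0,0.038],"turn":[0,0,-0.13],"hand":0.04},
    {"translation":[-0.021,-0.032,0],"turn":[0,0,-0.14],"hand":0.04}
  ]
}}

```text
time: 31.05
ee_pos: [0.5877, 0.0492, 0.1711]
eef_rot: [0.592, 0.806, 0.007, 0.005]
ft_force: [-0.2, 0.5, 0.5]
width: 0.0372
```

Request:
{"op": "apply_moves", "data": {
  "deltas": [
    {"translation":[-0.026,-0.038,0],"turn":[0,0,-0.13],"hand":0.04},
    {"translation":[-0.026,-0.038,0],"turn":[0,0,0],"hand":0.04},
    {"translation":[-0.006,-0.009,0],"turn":[0,0,0],"hand":0.04},
    {"translation":[0,0,0],"turn":[0,0,0],"hand":0.04}
  ]
}}

```text
time: 31.45
ee_pos: [0.5274, -0.0419, 0.1764]
eef_rot: [0.647, 0.762, 0.008, 0.01]
ft_force: [0.5, 0.3, 0.3]
width: 0.0399
```

```bash
python3 -c "from h import *;st(.528,-.043,1.74)"
```

```text
t 31.45 pos [ 0.5274 -0.0419  0.1764] th 1.733 toolz [ 0.025 -0.001 -1.   ] q7 0.03 F [0.5 0.3 0.3] M [-0.002 -0.13  -0.01 ] T7 0.4563 w 0.0399
to go [ 0.0006 -0.0011] turn 0.007
```

Request:
{"op": "apply_moves", "data": {
  "deltas": [
    {"translation":[0.0006,-0.001,-0.026],"turn":[0.001,0.024,0.007],"hand":0.04},
    {"translation":[0,0,-0.024],"turn":[0,0,0],"hand":0.036}
  ]
}}

```text
time: 31.65
ee_pos: [0.5315, -0.0418, 0.1302]
eef_rot: [0.644, 0.765, 0.002, 0.004]
ft_force: [0.4, 0.7, -0.0]
width: 0.038
```

```bash
python3 -c "from h import *;st(.528,-.043,1.74)"
```

```text
t 31.65 pos [ 0.5315 -0.0418  0.1302] th 1.742 toolz [ 0.009 -0.002 -1.   ] q7 -0.01 F [ 0.4  0.7 -0. ] M [-0.013 -0.104 -0.018] T7 0.4499 w 0.038
to go [-0.0035 -0.0012] turn -0.002
```

Request:
{"op": "apply_moves", "data": {
  "deltas": [
    {"translation":[-0.0035,-0.0012,-0.022],"turn":[0.002,0.007,0],"hand":0.0},
    {"translation":[0,0,0],"turn":[0,0,0],"hand":0.0},
    {"translation":[0,0,0],"turn":[0,0,0],"hand":0.0},
    {"translation":[0,0,0],"turn":[0,0,0],"hand":0.0},
    {"translation":[0,0,0],"turn":[0,0,0],"hand":0.0}
  ],
  "newtons": 60
}}

```text
time: 32.15
ee_pos: [0.5284, -0.0379, 0.108]
eef_rot: [0.641, 0.768, 0.0, -0.001]
ft_force: [-4.0, -3.6, -11.0]
width: 0.0095
```

```bash
python3 -c "from h import *;st()"
```

```text
t 32.15 pos [ 0.5284 -0.0379  0.108 ] th 1.751 toolz [-0.002  0.002 -1.   ] q7 -0.02 F [ -4.   -3.6 -11. ] M [-0.777  0.552  0.288] T7 -0.3131 w 0.0095
```

Request:
{"op": "apply_moves", "data": {
  "deltas": [
    {"translation":[0,0,0],"turn":[0,0,0],"hand":0.0},
    {"translation":[0,0,-0.0007],"turn":[0,0,-0.05],"hand":0.0}
  ]
}}

```text
time: 32.35
ee_pos: [0.5286, -0.0378, 0.1077]
eef_rot: [0.659, 0.752, 0.0, -0.001]
ft_force: [-0.2, -0.2, -4.0]
width: 0.0099
```

```bash
python3 -c "from h import *;st()"
```

```text
t 32.35 pos [ 0.5286 -0.0378  0.1077] th 1.703 toolz [-0.001  0.001 -1.   ] q7 -0.06 F [-0.2 -0.2 -4. ] M [-0.28 -0.29  0.65] T7 1.1192 w 0.0099
```

Request:
{"op": "apply_moves", "data": {
  "deltas": [
    {"translation":[0,0,-0.0005],"turn":[0,0,-0.04],"hand":0.0}
  ]
}}

```text
time: 32.45
ee_pos: [0.5288, -0.0378, 0.1076]
eef_rot: [0.674, 0.739, 0.0, -0.0]
ft_force: [0.5, -1.7, -7.9]
width: 0.0096
```

```bash
python3 -c "from h import *;st()"
```

```text
t 32.45 pos [ 0.5288 -0.0378  0.1076] th 1.662 toolz [-0.     0.001 -1.   ] q7 -0.1 F [ 0.5 -1.7 -7.9] M [-0.325 -0.37   0.642] T7 0.0274 w 0.0096
```

Request:
{"op": "apply_moves", "data": {
  "deltas": [
    {"translation":[0,0,-0.0005],"turn":[0,0,-0.04],"hand":0.0}
  ]
}}

```text
time: 32.55
ee_pos: [0.5291, -0.0378, 0.1075]
eef_rot: [0.689, 0.725, 0.0, -0.0]
ft_force: [1.2, -1.6, -8.2]
width: 0.0099
```

```bash
python3 -c "from h import *;st()"
```

```text
t 32.55 pos [ 0.5291 -0.0378  0.1075] th 1.621 toolz [ 0.001  0.001 -1.   ] q7 -0.14 F [ 1.2 -1.6 -8.2] M [-0.292 -0.347  0.734] T7 0.1209 w 0.0099
```

Request:
{"op": "apply_moves", "data": {
  "deltas": [
    {"translation":[0,0,0],"turn":[0,0,0],"hand":0.04},
    {"translation":[0,0,0],"turn":[0,0,0],"hand":0.04},
    {"translation":[0,0,0.02],"turn":[0,0,0],"hand":0.04},
    {"translation":[0,0,0.04],"turn":[0,0,0],"hand":0.04},
    {"translation":[0,0,0.04],"turn":[0,0,0],"hand":0.04}
  ]
}}

```text
time: 33.05
ee_pos: [0.5286, -0.0361, 0.2096]
eef_rot: [0.687, 0.726, 0.001, -0.002]
ft_force: [0.2, -1.2, 0.1]
width: 0.0376
```

Request:
{"op": "apply_moves", "data": {
  "deltas": [
    {"translation":[-0.03,-0.03,0.03],"turn":[0,0,0],"hand":0.04},
    {"translation":[-0.03,-0.03,0],"turn":[0,0,0],"hand":0.04},
    {"translation":[0,0,0],"turn":[0,0,0],"hand":0.04},
    {"translation":[0,0,0],"turn":[0,0,0],"hand":0.04}
  ]
}}

```text
time: 33.45
ee_pos: [0.4732, -0.0941, 0.249]
eef_rot: [0.684, 0.729, 0.005, 0.006]
ft_force: [0.4, 0.2, -0.0]
width: 0.0399
```

```bash
python3 -c "from h import *;st()
cv2.imwrite('pics/end.png',camera('scene')[:,:,::-1])"
```

```text
t 33.45 pos [ 0.4732 -0.0941  0.249 ] th 1.634 toolz [ 0.015 -0.    -1.   ] q7 0.15 F [ 0.4  0.2 -0. ] M [ 0.032 -0.061  0.006] T7 0.1683 w 0.0399
```

View pics/end.png

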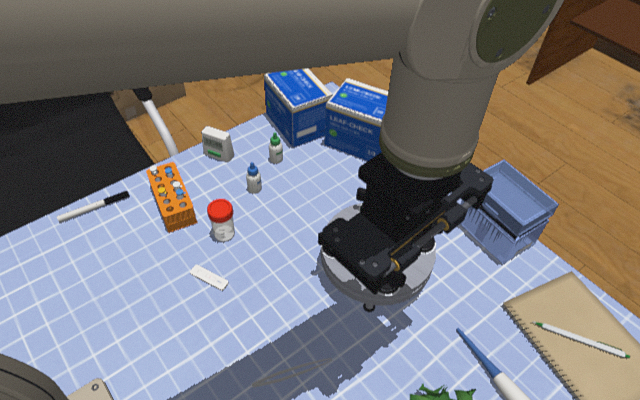

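The picture shows the bottles and cup upright at their starting pixels: cup (221,220), blue (253,178), green (275,148). The gripper is well clear of the holder, so I'm handing in.

```bash
python3 -c "from bench import order;print(order.close_job())"
```

```text
the job is handed in; nothing more can be done
None
```

I closed the holder and handed the job in with the clock at about 33.5 s of the 72 s allowed. No verdict came back.

- **First round:** I nipped the knobs crosswise, at about 15–25 N each.
- **Second round:** I snugged them crosswise to about 46–50 N, then went round once more to even them up.

| Knob (world angle from holder centre) | Torque above free turning, last strokes | Clamping force |
|---|---|---|
| D (−33°) | 0.24–0.27 N m | about 56 N |
| B, opposite D (147°) | 0.23 N m | about 51 N |
| A (57°) | about 0.25 N m | about 57 N |
| C, opposite A (−123°) | about 0.24 N m | about 54 N |

I judged the forces only from the turning torque. Single readings scattered by about 0.03 N m (7 N), and some neighbouring readings disagreed by that much; the closest to the 40 N limit is B. I did not re-check D and B after the last A and C strokes, and I never measured the cover's tilt directly.

In the last picture the bottles and the sample cup stand where they started. The gripper is clear of the holder and the force reading is near zero.

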